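# Fetch the border stone from behind the tools and set it in the relief panel

## Robot

A 6-joint arm with a two-finger parallel gripper is mounted at the origin on the work surface. World frame = base frame: x ahead of the robot, y to its left, z up, the work surface at z = 0. Lengths are in m, angles in rad, forces in N, time in s.
With the tool pointing down it reaches from about 0.25 to 0.8 m from the base axis. Payload 8.5 kg.
Tool frame: the origin (TCP) lies at the very end of the fingers, on their centre line; the grasp point (between the pads) lies 19 mm behind it (manip.grip_point_offset is the distance from the TCP to the grasp point, in m); z points along the fingers, y is the direction in which the jaws open and shut (so a half turn about z gives the same grasp; the last joint's range is limited). The gripper opens to 85 mm and grips with 20 to 120 N. Pads are 22 mm wide; open, the fingers measure 114 mm over their backs; the gripper's body (76 mm by 85 mm) begins 54 mm behind the grasp point. The pads swing forward as they close: fully open they stand 13 mm farther back than shut.
Start: joints at [1.244, 0.238, -0.013, 1.319, 0, 1.571], TCP at [0.169, 0.497, 0.231] pointing down, gripper open.
Joint ranges: [-2.66, 2.66], [-1.03, 1.9], [-1.14, 1.46], [-1.82, 2.27], [-1.45, 1.34], [-3.14, 3.14]. Speed limits (rad/s): [2.22, 2.22, 2.79, 3.14, 3.14, 3.14].

## Interface

Orientations are given as a 3x3 rotation matrix whose columns are the frame's x, y, z axes.
In Python, from workcell import manip gives the robot as it stands.
- The arm moves only by the tool arm_command, never from a script. Its argument "deltas" is a list of rows, each an object with "travel": the shift along the tool's x, y, z in m, a list of three; "rot": the turn, a rotation vector about the tool's x, y, z in rad, a list of three; "jaw": the closure in counts, from 0 (fully open) to 255 (shut). In form: [{"travel": [x, y, z], "rot": [rx, ry, rz], "jaw": jaw}, ...]. A call has 1 to 20 rows; each row shifts and turns the commanded pose from where the row before left it, along the tool's axes as they then stand; what a row does not reach is not made up. A row lasts 1/8 s, in which the tool goes at most 62.5 mm and 10.7 degrees, less where a joint would pass 70% of its speed; a pose out of reach is approached as far as the arm can. A call is refused whole if a number of a shift passes 0.0625 or a number of a turn 0.188, either way. A call with a gripper value outside its range is refused whole. The fingers move at their own pace and stop on an object; "grip_force" is the grip in N (left out, the last holds). Time passes only in rows, so rows that do not move let the fingers close. It gives the time, the measured TCP pose, the force and the opening at its end, in the units of the state.
- manip.read_state(): the state, without advancing time (a new reading comes with each control period).
- manip.camera(name): name is "scene" or "side" or "wrist"; returns (picture, depth): 400x640x3 uint8, blue, green, red; 400x640 float32, m along the optical axis (not along the pixel's ray), 0 where there is no reading.
- manip.camera_info(name): a dict with "fx", "fy", "cx", "cy" (pixels), "eye" and "orientation" of the camera in the world; the wrist camera has in their place "T_tool_cam" (4x4, takes a point from camera to tool coordinates, whose origin is the TCP and whose axes are the flange's). Camera axes: x right, y down, z forward; pixel columns grow to the right and rows downward; lengths in m; the calibration is good to about 2 mm. A picture is of the moment at which its call begins: read the wrist's pose just before it. camera_info takes no time and is no camera call.
- manip.finish_job(): hands the job in, once; it reports no verdict.
The state is a dict: "time": time; "q": joint angles; "joint_vel": joint speeds; "tau": joint torques, N m; "position": TCP position; "ee_rot": TCP orientation; "contact_force": force on the tool from outside, world axes, zero at the start; "torque": the same for the moment, N m; "gripper_width": finger opening in m.
Only numpy, scipy, OpenCV 4.12 (cv2) and the standard library are available. Lean on these libraries where they do the work, as an engineer would, in place of code of your own. Each camera call takes 0.05 s, during which the arm holds its last target.

## Task

The loose length of rope-carved border stone lies on the plywood board behind a tin, a squeeze bottle and a carver's dummy (small round mallet): move all three out of the way onto the black rubber mat, then take the stone and lay it rope side up, fully down and in line, in the gap in the near border of the relief panel. Then put the tin, the bottle and the dummy back on the board, each exactly where it stood before. Keep the three upright all the time, and leave the rubbing brick, the chisel and the plaster model where they are.

Things in the scene. Friction and masses are not known exactly. Their poses are not given: they have to be found in the camera images.
- tin: Round metal tin of stone mastic with a paper band and a flat lid, 50 mm diameter (51 over the seams), 86 mm high, the lid's top 4 mm a little narrower, about 0.25 kg, standing on the board in the front row. Origin: centre of its underside; z is up.
- bottle: White plastic squeeze bottle with a grey cap and pointed nozzle, standing on the board in the front row: 48 mm diameter, straight from the foot up to 88 mm, 114 mm high over the nozzle, about 0.22 kg. Origin: centre of its underside; z is up.
- dummy: Stone carver's dummy (small round mallet) standing on its dark steel head with the wooden handle straight up, in the front row on the board: head 56 mm diameter and 60 mm high, handle 26 mm diameter from there up to 165 mm, about 0.55 kg, nearly all of it in the head. Origin: centre of its underside; z is up, along the handle.
- stone: Loose red sandstone border length with a carved rope along its top: 140 mm long (its y), 42 mm wide (its x), 36 mm high, about 0.5 kg. The lower 28 mm have plain upright sides to grip across the width; the rope roll above is 24 mm wide. Lies rope side up on the board, 8 to 18 mm behind the front row. Its ends are alike: fits either way round. Origin: centre of its underside.
- board: Fixed plywood board, 210 mm (x) by 240 mm (y), top 18 mm above its origin (centre of its underside), with a 22 mm high lip along its far (+x) edge. The tin, bottle and dummy stand in a row at x about -52 mm, y about -82, 0 and +82 mm, in any order; the stone lies at x about +10 mm, the brick at x about +83 mm. Each one's own place is where it stands at the start.
- mat: Fixed black ribbed rubber mat, 210 mm (x) by 250 mm (y), 6 mm thick: the side area. Origin: centre of its underside, on the table. Its near half (x below 0) is free; the plaster model stands in its far half.
- panel: Fixed red sandstone relief panel with a raised border; the near (-x) border lacks a length. Origin: on the table below the gap's centre. Gap: y -78 to +78 mm, x -21 to +21 mm; floor 30 mm above the origin, open to the near side, level with the bare field behind (free to x = +70 mm). The border ends beside it have the stone's section, 36 mm above its floor. Panel: x -21 to +225, y -130 to +130 mm.
- brick: Bystander: dark grey rubbing brick, 150 mm (y) by 25 by 25 mm, lying on the board along its lip, behind the stone. Origin: centre of its underside.
- chisel: Bystander: steel stone chisel, about 180 mm long (its y), 12 mm thick, lying across the panel's field about 82 mm behind the gap. Origin: on its underside near mid-length.
- model: Bystander: white plaster model of a lotus bud, 52 mm foot, 85 mm high, standing in the far half of the mat. Origin: centre of its underside.
There are look-alikes about, which are no part of the job. Leave any blue or purple look-alike of the tin alone.

How it is judged:
On the way, in this order (a step that is already met when the one before it is completed fails the run):
1. the tin, the bottle and the dummy all stand upright on the mat, the stone still in its place (x of tin in the frame of mat between -0.105 and 0.105 m and y of tin in the frame of mat between -0.125 and 0.125 m and z of tin in the frame of mat between 0.002 and 0.011 m and angle between each of tin, bottle, dummy's own z axis and vertical below 0.12 rad and linear speed of each of tin, bottle, dummy below 0.02 m/s and x of bottle in the frame of mat between -0.105 and 0.105 m and y of bottle in the frame of mat between -0.125 and 0.125 m and z of bottle in the frame of mat between 0.002 and 0.011 m and x of dummy in the frame of mat between -0.105 and 0.105 m and y of dummy in the frame of mat between -0.125 and 0.125 m and z of dummy in the frame of mat between 0.002 and 0.011 m and distance of stone from where it was at the start of the episode below 0.03 m), for 0.2 s.
2. the stone lies in the gap of the panel's border (x of stone in the frame of panel between -0.012 and 0.012 m and y of stone in the frame of panel between -0.012 and 0.012 m and z of stone in the frame of panel between 0.026 and 0.0345 m and angle between the y axis of stone and the y axis of panel, either way round below 0.1 rad and angle between stone's own z axis and vertical below 0.1 rad and linear speed of stone below 0.02 m/s), for 0.2 s.
At the end, for the whole second after the job is handed in: The stone lies rope side up on the floor of the gap, centred to 12 mm each way and in line with the border to 0.1 rad; the tin, the bottle and the dummy stand upright on the board, each within 15 mm of where it stood at the start; all at rest (all of step 2 and distance of each of tin, bottle, dummy from where it was at the start of the episode below 0.015 m and angle between each of tin, bottle, dummy's own z axis and vertical below 0.12 rad and linear speed of each of tin, bottle, dummy below 0.02 m/s); the robot touches nothing.
It fails at once if the tin, the bottle or the dummy is tipped over (angle between any of tin, bottle, dummy's own z axis and vertical above 0.6 rad).
It fails at once if the brick is shifted by more than 25 mm or tipped (distance of brick from where it was at the start of the episode above 0.025 m or angle between brick's own z axis and vertical above 0.5 rad).
It fails at once if the chisel is shifted by more than 25 mm or tipped (distance of chisel from where it was at the start of the episode above 0.025 m or angle between chisel's own z axis and vertical above 0.5 rad).
It fails at once if the model is shifted by more than 25 mm or tipped (distance of model from where it was at the start of the episode above 0.025 m or angle between model's own z axis and vertical above 0.5 rad).
It also fails if it takes over 147 s, if anything falls off the work surface, if the arm or the gripper's body presses on something with over 40 N, if the wrist force passes 120 N, or if a joint passes its speed limit or range.

## Working session

There is one attempt and no reset: what is moved stays moved. The work goes in short steps, Python scripts to look and compute and a tool call to move; the robot and the scene stay as the last step left them, time stands still between calls to the robot, and variables do not carry over. Pictures are saved under pics/ and viewed, and the job is handed in when it is done.

Besides the shell and the picture viewer there is one more tool, called after ">>>" by a JSON object that holds its "method" and its "body", one argument or row to a line. arm_command: Moves the arm, as the interface text tells. Its arguments: {"type":"object","properties":{"deltas":{"type":"array"},"grip_force":{"type":"number"}},"required":["deltas"]}

```bash
ls; mkdir -p pics; python3 - <<'E'
from workcell import manip
import numpy as np,cv2
s=manip.read_state();print({k:np.round(v,3) for k,v in s.items()})
for n in ["scene","side","wrist"]:
    print(n,manip.camera_info(n))
    p,d=manip.camera(n);cv2.imwrite(f"pics/{n}0.png",p);np.save(f"pics/{n}0.npy",d)
E
```

```text
pics
{'time': np.float64(0.0), 'q': array([ 1.244,  0.239, -0.014,  1.319,  0.   ,  1.571]), 'joint_vel': array([-0.001, -0.   , -0.001, -0.   ,  0.002, -0.001]), 'tau': array([-1.0000e-03, -5.3879e+01,  3.4643e+01,  1.9000e-02, -0.0000e+00,
       -0.0000e+00]), 'position': array([0.168, 0.497, 0.231]), 'ee_rot': array([[-0.947,  0.321, -0.   ],
       [ 0.321,  0.947, -0.001],
       [ 0.   , -0.001, -1.   ]]), 'contact_force': array([-0.611, -0.037,  0.357]), 'torque': array([-0.017,  0.058,  0.013]), 'gripper_width': np.float64(0.086)}
scene {'fx': 499.6731584044882, 'fy': 499.6731584044882, 'cx': 317.9228441236262, 'cy': 202.6981750112033, 'eye': array([1.10386884, 0.62492456, 1.40659064]), 'orientation': array([[-0.70487906,  0.59164557, -0.39128127],
       [ 0.70921835,  0.57816766, -0.40339992],
       [-0.0124436 , -0.56185201, -0.82714417]])}
side {'fx': 443.64960115335896, 'fy': 443.64960115335896, 'cx': 318.76693798444893, 'cy': 193.59340352841755, 'eye': array([0.19942966, 1.25232445, 0.87619426]), 'orientation': array([[-0.98021756, -0.11491842,  0.16114371],
       [-0.19749957,  0.5146852 , -0.83432192],
       [ 0.01294067, -0.84964281, -0.52719981]])}
wrist {'fx': 301.2782135077343, 'fy': 301.2782135077343, 'cx': 320.62639886865725, 'cy': 202.90256934853306, 'T_tool_cam': array([[ 9.23140107e-04, -9.63539801e-01, -2.67563448e-01,
         6.68823028e-02],
       [ 9.99999101e-01,  1.14975956e-03, -6.90302873e-04,
         5.40117158e-05],
       [ 9.72767925e-04, -2.67562570e-01,  9.63539996e-01,
        -1.41699361e-01],
       [ 0.00000000e+00,  0.00000000e+00,  0.00000000e+00,
         1.00000000e+00]])}
```

View pics/scene0.png

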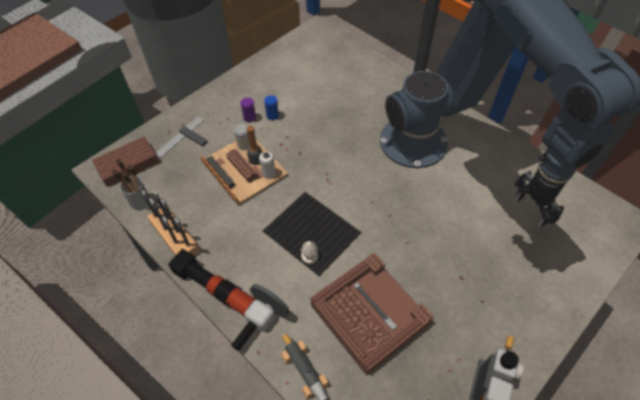

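View pics/side0.png

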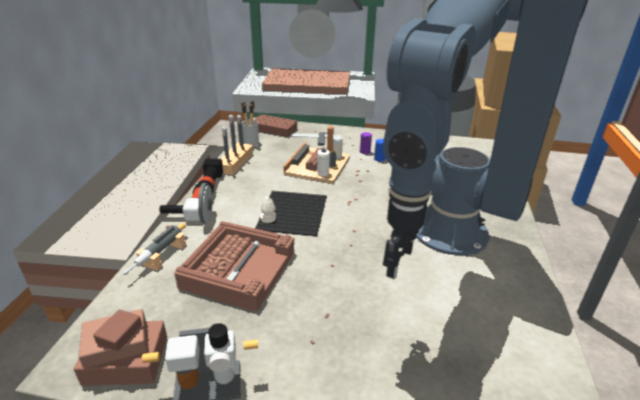

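View pics/wrist0.png

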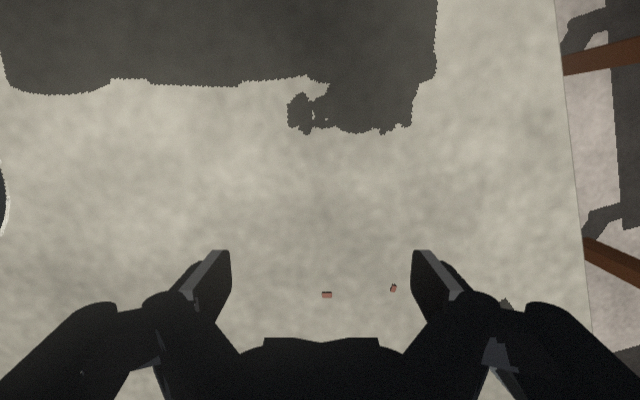

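The scene camera shows the board near (245,170), the mat near (312,232) and the panel near (372,312). The purple and blue look-alikes are at (248,110) and (272,107). I'll get rough positions from the depth image.

```bash
cat > h.py <<'E'
from workcell import manip
import numpy as np,cv2
def pose(n,s=None):
    i=manip.camera_info(n)
    if n=="wrist":
        s=s or manip.read_state();T=np.eye(4);T[:3,:3]=s["ee_rot"];T[:3,3]=s["position"]
        T=T@i["T_tool_cam"];return i,T[:3,:3],T[:3,3]
    return i,np.array(i["orientation"]),np.array(i["eye"])
def cloud(n,d,P=None):
    i,R,e=P or pose(n)
    v,u=np.mgrid[0:400,0:640]
    c=np.stack([(u-i["cx"])/i["fx"]*d,(v-i["cy"])/i["fy"]*d,d],-1)
    return c@R.T+e
def proj(n,p,P=None):
    i,R,e=P or pose(n)
    c=(np.atleast_2d(p)-e)@R
    return np.c_[c[:,0]/c[:,2]*i["fx"]+i["cx"],c[:,1]/c[:,2]*i["fy"]+i["cy"]]
E
python3 - <<'E'
from h import *
for n,pts in {"scene":[(203,158),(238,202),(288,173),(240,130),(264,233),(306,193),(361,233),(321,272),(310,245),(312,300),(371,368),(432,320),(375,258),(267,153),(252,128),(241,130)],}.items():
    d=np.load(f"pics/{n}0.npy");c=cloud(n,d)
    for u,v in pts: print(n,u,v,np.round(c[v,u],3))
for n,(a,b,x,y) in {"scene":(180,100,180,150),"side":(250,110,120,130)}.items():
    p=cv2.imread(f"pics/{n}0.png")[b:b+y,a:a+x]
    cv2.imwrite(f"pics/{n}0c.png",cv2.resize(p,None,fx=4,fy=4,interpolation=3))
E
```

```text
scene 203 158 [ 0.603 -0.473  0.032]
scene 238 202 [ 0.633 -0.248  0.016]
scene 288 173 [ 0.425 -0.223  0.006]
scene 240 130 [ 0.46  -0.423  0.105]
scene 264 233 [ 0.649 -0.1    0.005]
scene 306 193 [ 0.442 -0.116  0.007]
scene 361 233 [0.428 0.126 0.005]
scene 321 272 [0.619 0.132 0.008]
scene 310 245 [0.607 0.074 0.089]
scene 312 300 [0.718 0.194 0.058]
scene 371 368 [0.743 0.442 0.053]
scene 432 320 [ 0.497  0.47  -0.005]
scene 375 258 [0.492 0.236 0.064]
scene 267 153 [ 0.472 -0.266  0.12 ]
scene 252 128 [ 0.466 -0.338  0.183]
scene 241 130 [1.104 0.625 1.407]
```

View pics/scene0c.png

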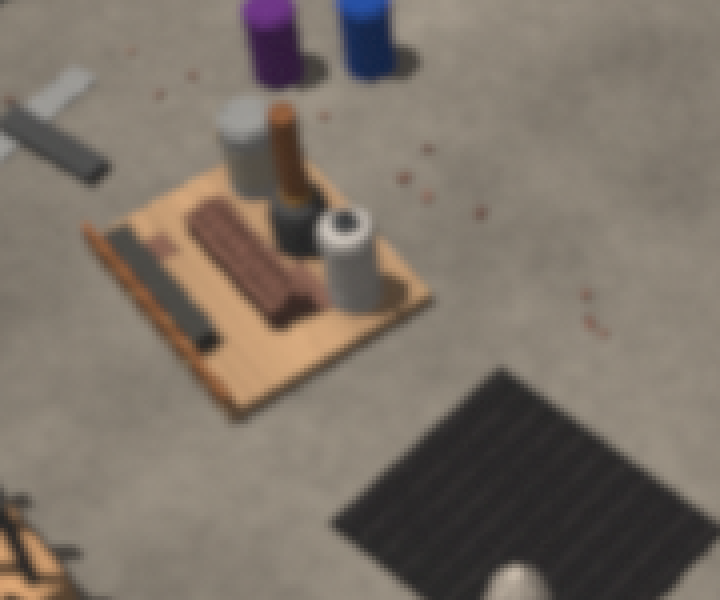

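The row on the board is tin (far −y), dummy (middle), bottle (+y). I'll square the tool to the world axes, so tool x = +y, tool y = +x and tool z = down. Then I'll take wrist views of the panel, mat and board.

>>> {"method": "arm_command", "body": {
  "deltas": [
    {"travel": [0, 0, -0.02], "rot": [0, 0, 0.1777], "jaw": 0},
    {"travel": [0, 0, -0.02], "rot": [0, 0, 0.1777], "jaw": 0},
    {"travel": [0, 0, -0.02], "rot": [0, 0, 0.1777], "jaw": 0},
    {"travel": [0, 0, -0.02], "rot": [0, 0, 0.1777], "jaw": 0},
    {"travel": [0, 0, -0.02], "rot": [0, 0, 0.1777], "jaw": 0},
    {"travel": [0, 0, -0.02], "rot": [0, 0, 0.1777], "jaw": 0},
    {"travel": [0, 0, -0.01], "rot": [0, 0, 0.1777], "jaw": 0},
    {"travel": [0, 0.04, 0], "rot": [0, 0, 0], "jaw": 0},
    {"travel": [0, 0.05, 0], "rot": [0, 0, 0], "jaw": 0},
    {"travel": [0, 0.05, 0], "rot": [0, 0, 0], "jaw": 0},
    {"travel": [0, 0.05, 0], "rot": [0, 0, 0], "jaw": 0},
    {"travel": [0, 0.05, 0], "rot": [0, 0, 0], "jaw": 0},
    {"travel": [0, 0.05, 0], "rot": [0, 0, 0], "jaw": 0},
    {"travel": [0, 0.04, 0], "rot": [0, 0, 0], "jaw": 0},
    {"travel": [0, 0, 0], "rot": [0, 0, 0], "jaw": 0},
    {"travel": [0, 0, 0], "rot": [0, 0, 0], "jaw": 0}
  ],
  "grip_force": 40
}}

```text
time: 2.15
position: [0.4982, 0.4972, 0.3607]
ee_rot: [[0.0, 1.0, -0.001], [1.0, -0.0, -0.001], [-0.001, -0.001, -1.0]]
contact_force: [-1.2, 0.7, 0.3]
gripper_width: 0.0853
```

```bash
cat > snap.py <<'E'
from h import *
import sys,pickle
def snap(name):
    s=manip.read_state();P=pose("wrist",s);p,d=manip.camera("wrist")
    cv2.imwrite(f"pics/{name}.png",p);pickle.dump((P,d),open(f"pics/{name}.pkl","wb"))
    print(s["time"],np.round(s["position"],4),np.round(s["ee_rot"],3).tolist(),np.round(s["q"],2))
if __name__=="__main__": snap(sys.argv[1])
E
python3 snap.py wpanel
```

```text
2.15 [0.4982 0.4972 0.3607] [[0.0, 1.0, -0.001], [1.0, -0.0, -0.001], [-0.001, -0.001, -1.0]] [0.78 0.63 0.95 1.89 0.   2.36]
```

View pics/wpanel.png

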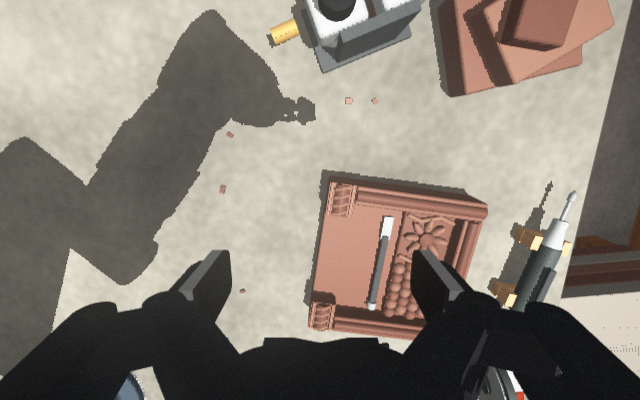

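Tool squaring worked. The panel's gap runs from the border end near (341,215) to the other end near (322,303). I'll measure it.

```bash
cat > w.py <<'E'
from h import *
import pickle
def load(n):
    P,d=pickle.load(open(f"pics/{n}.pkl","rb"));return P,d,cloud("wrist",d,P),cv2.imread(f"pics/{n}.png")
def crop(n,a,b,x,y,k,out):
    p=cv2.imread(f"pics/{n}.png")[b:b+y,a:a+x];cv2.imwrite(f"pics/{out}.png",cv2.resize(p,None,fx=k,fy=k,interpolation=2))
E
python3 - <<'E'
from w import *
crop("wpanel",290,160,120,190,3,"wpanelc")
P,d,c,_=load("wpanel")
for v in range(170,345,8): print(v,[tuple(np.round(c[v,u,:],3)) for u in range(312,352,8)])
E
```

```text
170 [(np.float64(0.484), np.float64(0.482), np.float64(0.0)), (np.float64(0.498), np.float64(0.482), np.float64(-0.002)), (np.float64(0.511), np.float64(0.482), np.float64(-0.001)), (np.float64(0.525), np.float64(0.482), np.float64(-0.0)), (np.float64(0.538), np.float64(0.482), np.float64(-0.001))]
178 [(np.float64(0.484), np.float64(0.468), np.float64(-0.002)), (np.float64(0.498), np.float64(0.468), np.float64(-0.003)), (np.float64(0.511), np.float64(0.469), np.float64(0.005)), (np.float64(0.523), np.float64(0.473), np.float64(0.027)), (np.float64(0.537), np.float64(0.471), np.float64(0.016))]
186 [(np.float64(0.484), np.float64(0.454), np.float64(-0.001)), (np.float64(0.498), np.float64(0.454), np.float64(-0.002)), (np.float64(0.51), np.float64(0.463), np.float64(0.04)), (np.float64(0.522), np.float64(0.467), np.float64(0.058)), (np.float64(0.534), np.float64(0.469), np.float64(0.065))]
194 [(np.float64(0.484), np.float64(0.44), np.float64(-0.0)), (np.float64(0.498), np.float64(0.44), np.float64(-0.0)), (np.float64(0.51), np.float64(0.455), np.float64(0.057)), (np.float64(0.522), n
[... 4768 characters left out ...]
 np.float64(0.233), np.float64(0.064)), (np.float64(0.539), np.float64(0.231), np.float64(0.063))]
330 [(np.float64(0.482), np.float64(0.165), np.float64(-0.001)), (np.float64(0.498), np.float64(0.218), np.float64(0.065)), (np.float64(0.512), np.float64(0.214), np.float64(0.061)), (np.float64(0.526), np.float64(0.213), np.float64(0.059)), (np.float64(0.539), np.float64(0.212), np.float64(0.059))]
338 [(np.float64(0.482), np.float64(0.147), np.float64(-0.0)), (np.float64(0.498), np.float64(0.146), np.float64(-0.002)), (np.float64(0.514), np.float64(0.146), np.float64(-0.002)), (np.float64(0.529), np.float64(0.148), np.float64(0.001)), (np.float64(0.505), np.float64(0.507), np.float64(0.433))]
```

View pics/wpanelc.png

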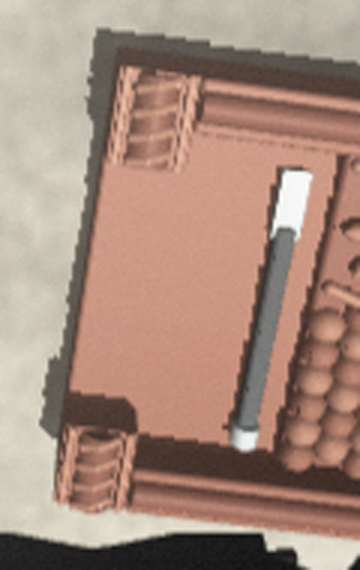

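>>> {"method": "arm_command", "body": {
  "deltas": [
    {"travel": [-0.03, 0, 0], "rot": [0, 0, 0], "jaw": 0},
    {"travel": [-0.06, 0, 0], "rot": [0, 0, 0], "jaw": 0},
    {"travel": [-0.06, 0, 0], "rot": [0, 0, 0], "jaw": 0},
    {"travel": [-0.06, 0, 0], "rot": [0, 0, 0], "jaw": 0},
    {"travel": [-0.06, 0, 0], "rot": [0, 0, 0], "jaw": 0},
    {"travel": [-0.05, 0, 0], "rot": [0, 0, 0], "jaw": 0},
    {"travel": [-0.03, 0, 0], "rot": [0, 0, 0], "jaw": 0},
    {"travel": [0, 0, 0], "rot": [0, 0, 0], "jaw": 0},
    {"travel": [0, 0, 0], "rot": [0, 0, 0], "jaw": 0}
  ]
}}

```text
time: 3.32
position: [0.4979, 0.148, 0.3619]
ee_rot: [[-0.001, 1.0, 0.001], [1.0, 0.001, 0.001], [0.001, 0.001, -1.0]]
contact_force: [-0.4, 0.4, 0.8]
gripper_width: 0.0854
```

```bash
python3 snap.py wmid
```

```text
3.325 [0.4979 0.148  0.3619] [[-0.001, 1.0, 0.001], [1.0, 0.001, 0.001], [0.001, 0.001, -1.0]] [0.29 0.22 0.29 1.64 0.   1.86]
```

View pics/wmid.png

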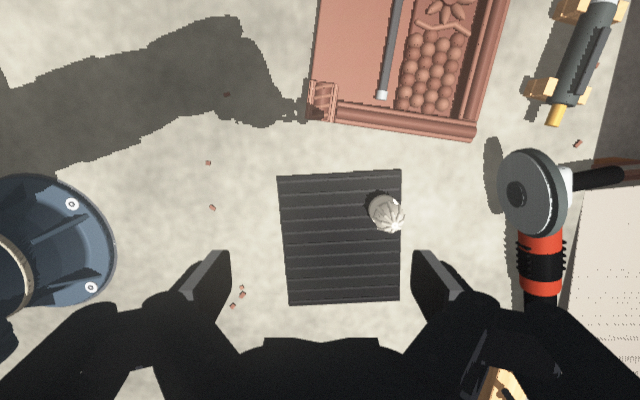

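Mat corners are at (277,177), (401,169), (400,300) and (289,306), with the model at (386,212). I'll intersect these rays with their planes, then go on to the board.

```bash
cat >> w.py <<'E'
def ray(P,u,v,z):
    i,R,e=P;r=R@np.array([(u-i["cx"])/i["fx"],(v-i["cy"])/i["fy"],1]);return e+r*(z-e[2])/r[2]
E
python3 - <<'E'
from w import *
P,d,c,_=load("wmid")
q=[ray(P,u,v,0.006) for u,v in [(277,177),(401,169),(400,300),(289,306)]]
print(np.round(q,3),np.mean(q,0).round(3))
m=(c[...,2]>.03)&(abs(c[...,1]-.07)<.1)&(abs(c[...,0]-.6)<.06);m[250:]=0
print("model",c[m].mean(0),np.ptp(c[m],axis=0))
# panel near edge from wpanel: floor boundary points
P,d,c,_=load("wpanel")
E=[]
for v in range(190,320,2):
    row=c[v,295:345,2]; u=295+np.argmax(row>.02); 
    if row.max()>.02: E.append(ray(P,u-.5,v,c[v,u+2,2]))
E=np.array(E)
for s in (slice(0,None),):
    pf=np.polyfit(E[:,1],E[:,0],1);r=E[:,0]-np.polyval(pf,E[:,1]);print("near edge slope",pf,r.std(),abs(r).max())
E
```

```text
[[ 0.426  0.122  0.006]
 [ 0.633  0.136  0.006]
 [ 0.649 -0.112  0.006]
 [ 0.44  -0.126  0.006]] [0.537 0.005 0.006]
model [0.60138091 0.07445274 0.07104272] [0.0513917  0.05217692 0.05335929]
near edge slope [0.13803119 0.44376465] 0.005500112822948875 0.03995602348526278
```

>>> {"method": "arm_command", "body": {
  "deltas": [
    {"travel": [-0.03, 0, 0], "rot": [0, 0, 0], "jaw": 0},
    {"travel": [-0.06, 0, 0], "rot": [0, 0, 0], "jaw": 0},
    {"travel": [-0.06, 0, 0], "rot": [0, 0, 0], "jaw": 0},
    {"travel": [-0.06, 0, 0], "rot": [0, 0, 0], "jaw": 0},
    {"travel": [-0.06, 0, 0], "rot": [0, 0, 0], "jaw": 0},
    {"travel": [-0.06, 0, 0], "rot": [0, 0, 0], "jaw": 0},
    {"travel": [-0.06, 0, 0], "rot": [0, 0, 0], "jaw": 0},
    {"travel": [-0.06, 0, 0], "rot": [0, 0, 0], "jaw": 0},
    {"travel": [-0.06, 0, 0], "rot": [0, 0, 0], "jaw": 0},
    {"travel": [0, 0, 0], "rot": [0, 0, 0], "jaw": 0},
    {"travel": [0, 0, 0], "rot": [0, 0, 0], "jaw": 0}
  ]
}}

```text
time: 4.75
position: [0.4993, -0.362, 0.3608]
ee_rot: [[-0.001, 1.0, -0.001], [1.0, 0.001, 0.001], [0.001, -0.001, -1.0]]
contact_force: [0.2, -0.0, 0.6]
gripper_width: 0.0855
```

```bash
python3 snap.py wboard
```

```text
4.75 [ 0.4993 -0.362   0.3608] [[-0.001, 1.0, -0.001], [1.0, 0.001, 0.001], [0.001, -0.001, -1.0]] [-0.63  0.41  0.57  1.73  0.    0.94]
```

View pics/wboard.png

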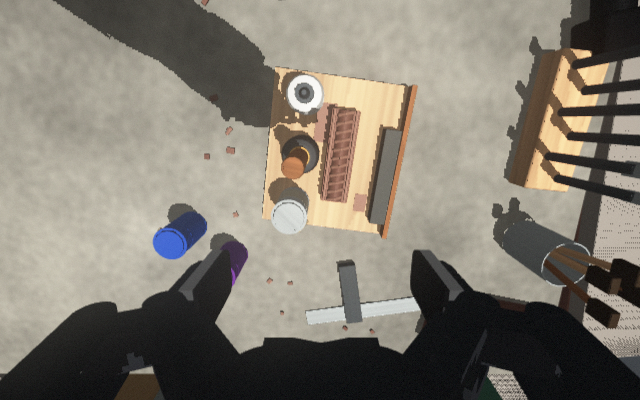

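The board shows the bottle's top at (304,92), the dummy's handle top at (292,168), the tin's lid at (290,217), the stone around (340,155) and the brick around (387,175). The blue and purple look-alikes sit at (180,235) and (235,260), off the board. I'll measure from enlarged crops.

```bash
python3 - <<'E'
from w import *
crop("wboard",250,55,180,195,4,"wbc")
crop("wboard",250,60,100,190,4,"wbc")
P,d,c,_=load("wboard")
q=[ray(P,u,v,0.018) for u,v in [(277,66),(416,86),(385,238),(262,218)]];print("board",np.round(q,3))
for n,zr,(a,b,x,y) in [("tin",(.095,.12),(265,190,50,55)),("bot88",(.09,.15),(275,65,55,55)),("dumtop",(.165,.2),(270,145,50,40)),("stonetop",(.043,.065),(316,100,46,110)),("brick",(.033,.06),(365,120,40,110))]:
    s=c[b:b+y,a:a+x].reshape(-1,3);k=s[(s[:,2]>zr[0])&(s[:,2]<zr[1])]
    (cx,cy),r=cv2.minEnclosingCircle(k[:,:2].astype(np.float32)) 
    rect=cv2.minAreaRect(k[:,:2].astype(np.float32))
    print(n,len(k),np.median(k[:,2]).round(4),"mean",k[:,:2].mean(0).round(4),"mec",round(cx,4),round(cy,4),round(r,4),"rect",rect)
E
```

```text
board [[ 0.435 -0.219  0.018]
 [ 0.643 -0.246  0.018]
 [ 0.611 -0.492  0.018]
 [ 0.401 -0.456  0.018]]
tin 1005 0.1026 mean [ 0.4551 -0.4247] mec 0.4556 -0.4261 0.0263 rect ((0.45484498143196106, -0.425922155380249), (0.049401454627513885, 0.05077303946018219), 0.37107864022254944)
bot88 1220 0.1128 mean [ 0.4803 -0.2643] mec 0.4798 -0.2636 0.0241 rect ((0.4797050952911377, -0.26344993710517883), (0.0470583513379097, 0.046376898884773254), 88.88323974609375)
dumtop 467 0.1817 mean [ 0.4699 -0.343 ] mec 0.4692 -0.3443 0.013 rect ((0.4695838987827301, -0.3438359200954437), (0.02447710745036602, 0.02479724958539009), 89.74369049072266)
stonetop 2597 0.0486 mean [ 0.5276 -0.3454] mec 0.5193 -0.3476 0.0751 rect ((0.5179001688957214, -0.34736475348472595), (0.13949449360370636, 0.062369171530008316), 82.99256134033203)
brick 2148 0.0415 mean [ 0.6029 -0.3806] mec 0.6129 -0.3821 0.0876 rect ((0.6041334271430969, -0.3810191750526428), (0.17496752738952637, 0.035203635692596436), 82.80203247070312)
```

View pics/wbc.png

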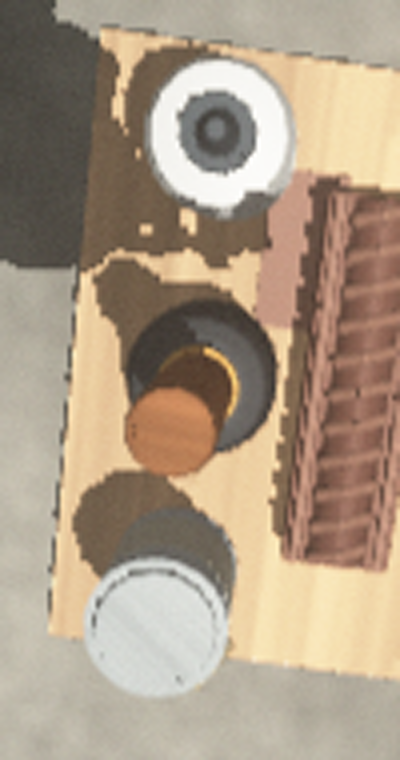

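Measured positions: tin (0.455,-0.426), dummy (0.4695,-0.344), bottle (0.480,-0.2635), with tops at about 0.103, 0.182 and 0.132. These match the stated sizes. Mat centre is (0.537,0.005) with yaw 0.06. I'll move the dummy first.

>>> {"method": "arm_command", "body": {
  "deltas": [
    {"travel": [0.009, -0.015, 0.02], "rot": [0, 0, 0], "jaw": 0},
    {"travel": [0.009, -0.015, 0.03], "rot": [0, 0, 0], "jaw": 0},
    {"travel": [0, 0, 0.04], "rot": [0, 0, 0], "jaw": 0},
    {"travel": [0, 0, 0.04], "rot": [0, 0, 0], "jaw": 0},
    {"travel": [0, 0, 0.04], "rot": [0, 0, 0], "jaw": 0},
    {"travel": [0, 0, 0.03], "rot": [0, 0, 0], "jaw": 0},
    {"travel": [0, 0, 0.02], "rot": [0, 0, 0], "jaw": 0},
    {"travel": [0, 0, 0.018], "rot": [0, 0, 0], "jaw": 0},
    {"travel": [0, 0, 0], "rot": [0, 0, 0], "jaw": 0},
    {"travel": [0, 0, 0], "rot": [0, 0, 0], "jaw": 0}
  ],
  "grip_force": 40
}}

```text
time: 6.05
position: [0.4693, -0.3441, 0.1245]
ee_rot: [[-0.002, 1.0, 0.001], [1.0, 0.002, -0.001], [-0.001, 0.001, -1.0]]
contact_force: [0.4, -0.9, -0.2]
gripper_width: 0.0852
```

```bash
python3 snap.py wd1; python3 -c "
from w import *
P,d,c,_=load('wboard')
print('purple',[ray(P,u,v,.086).round(3) for u,v in [(243,250),(218,250),(240,241)]])"
```

```text
6.05 [ 0.4693 -0.3441  0.1245] [[-0.002, 1.0, 0.001], [1.0, 0.002, -0.001], [-0.001, 0.001, -1.0]] [-0.63  0.39 -0.08  1.1  -0.    0.94]
purple [array([ 0.384, -0.484,  0.086]), array([ 0.346, -0.484,  0.086]), array([ 0.38 , -0.469,  0.086])]
```

View pics/wd1.png

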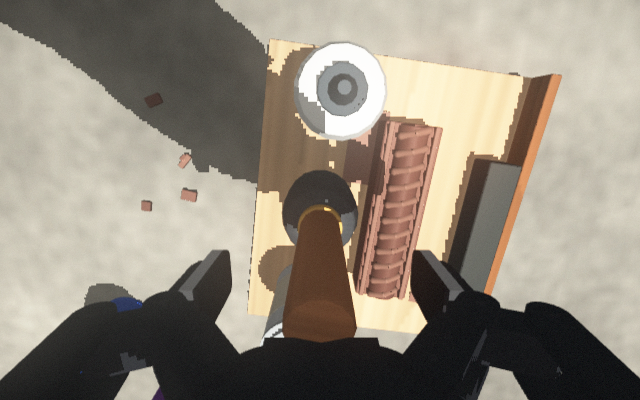

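The handle is centred at u=320 between the pads. Closing, then lifting.

>>> {"method": "arm_command", "body": {
  "deltas": [
    {"travel": [0, 0, 0], "rot": [0, 0, 0], "jaw": 120},
    {"travel": [0, 0, 0], "rot": [0, 0, 0], "jaw": 160},
    {"travel": [0, 0, 0], "rot": [0, 0, 0], "jaw": 200},
    {"travel": [0, 0, 0], "rot": [0, 0, 0], "jaw": 255},
    {"travel": [0, 0, 0], "rot": [0, 0, 0], "jaw": 255},
    {"travel": [0, 0, 0], "rot": [0, 0, 0], "jaw": 255},
    {"travel": [0, 0, 0], "rot": [0, 0, 0], "jaw": 255},
    {"travel": [0, 0, -0.01], "rot": [0, 0, 0], "jaw": 255},
    {"travel": [0, 0, -0.02], "rot": [0, 0, 0], "jaw": 255},
    {"travel": [0, 0, -0.03], "rot": [0, 0, 0], "jaw": 255},
    {"travel": [0, 0, -0.03], "rot": [0, 0, 0], "jaw": 255},
    {"travel": [0, 0, -0.03], "rot": [0, 0, 0], "jaw": 255},
    {"travel": [0, 0, -0.02], "rot": [0, 0, 0], "jaw": 255},
    {"travel": [0, 0, 0], "rot": [0, 0, 0], "jaw": 255},
    {"travel": [0, 0, 0], "rot": [0, 0, 0], "jaw": 255}
  ],
  "grip_force": 50
}}

```text
time: 7.98
position: [0.4682, -0.3445, 0.2621]
ee_rot: [[-0.0, 1.0, -0.002], [1.0, 0.0, 0.001], [0.001, -0.002, -1.0]]
contact_force: [-0.1, -0.2, -7.1]
gripper_width: 0.0249
```

```bash
python3 snap.py wd2
```

```text
7.975 [ 0.4682 -0.3445  0.2621] [[-0.0, 1.0, -0.002], [1.0, 0.0, 0.001], [0.001, -0.002, -1.0]] [-0.63  0.33  0.2   1.44 -0.    0.94]
```

View pics/wd2.png

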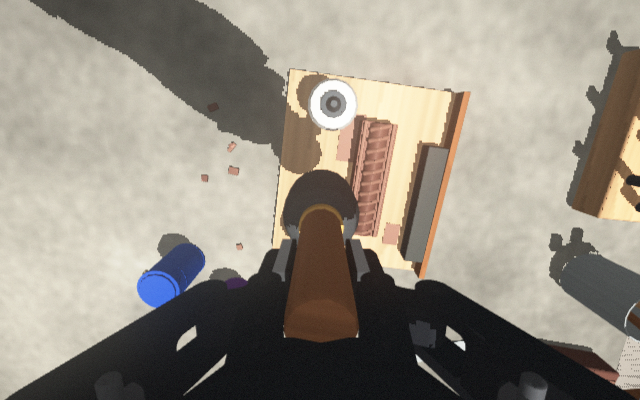

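The dummy is held and hanging straight. Carrying it to the mat's +y slot at (0.477,0.082).

>>> {"method": "arm_command", "body": {
  "deltas": [
    {"travel": [0.015, 0, 0], "rot": [0, 0, 0], "jaw": 255},
    {"travel": [0.03, 0, 0], "rot": [0, 0, 0], "jaw": 255},
    {"travel": [0.045, 0, 0], "rot": [0, 0, 0], "jaw": 255},
    {"travel": [0.05, 0.009, 0], "rot": [0, 0, 0], "jaw": 255},
    {"travel": [0.05, 0, 0], "rot": [0, 0, 0], "jaw": 255},
    {"travel": [0.05, 0, 0], "rot": [0, 0, 0], "jaw": 255},
    {"travel": [0.05, 0, 0], "rot": [0, 0, 0], "jaw": 255},
    {"travel": [0.05, 0, 0], "rot": [0, 0, 0], "jaw": 255},
    {"travel": [0.04, 0, 0], "rot": [0, 0, 0], "jaw": 255},
    {"travel": [0.03, 0, 0], "rot": [0, 0, 0], "jaw": 255},
    {"travel": [0.016, 0, 0.02], "rot": [0, 0, 0], "jaw": 255},
    {"travel": [0, 0, 0.03], "rot": [0, 0, 0], "jaw": 255},
    {"travel": [0, 0, 0.03], "rot": [0, 0, 0], "jaw": 255},
    {"travel": [0, 0, 0.03], "rot": [0, 0, 0], "jaw": 255},
    {"travel": [0, 0, 0.02], "rot": [0, 0, 0], "jaw": 255},
    {"travel": [0, 0, 0.01], "rot": [0, 0, 0], "jaw": 255},
    {"travel": [0, 0, 0], "rot": [0, 0, 0], "jaw": 255},
    {"travel": [0, 0, 0], "rot": [0, 0, 0], "jaw": 255}
  ]
}}

```text
time: 10.28
position: [0.478, 0.0814, 0.1241]
ee_rot: [[-0.0, 1.0, 0.001], [1.0, 0.0, 0.0], [0.0, 0.001, -1.0]]
contact_force: [0.5, -0.3, -5.8]
gripper_width: 0.0247
```

```bash
python3 snap.py wd3
```

```text
10.275 [0.478  0.0814 0.1241] [[-0.0, 1.0, 0.001], [1.0, 0.0, 0.0], [0.0, 0.001, -1.0]] [ 0.17  0.23 -0.31  1.03 -0.    1.74]
```

View pics/wd3.png

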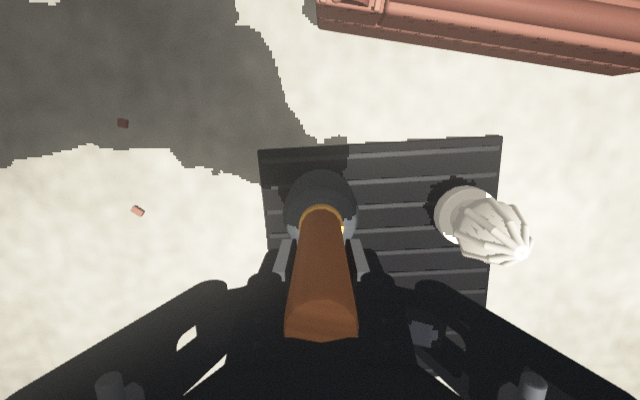

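The dummy's head is over the mat, clear of its edges and of the model. Lowering the last 11 mm and releasing.

>>> {"method": "arm_command", "body": {
  "deltas": [
    {"travel": [0, 0, 0.006], "rot": [0, 0, 0], "jaw": 255},
    {"travel": [0, 0, 0.005], "rot": [0, 0, 0], "jaw": 255},
    {"travel": [0, 0, 0.001], "rot": [0, 0, 0], "jaw": 255},
    {"travel": [0, 0, 0], "rot": [0, 0, 0], "jaw": 255},
    {"travel": [0, 0, 0], "rot": [0, 0, 0], "jaw": 180},
    {"travel": [0, 0, 0], "rot": [0, 0, 0], "jaw": 120},
    {"travel": [0, 0, 0], "rot": [0, 0, 0], "jaw": 60},
    {"travel": [0, 0, 0], "rot": [0, 0, 0], "jaw": 0},
    {"travel": [0, 0, 0], "rot": [0, 0, 0], "jaw": 0},
    {"travel": [0, 0, 0], "rot": [0, 0, 0], "jaw": 0},
    {"travel": [0, 0, -0.02], "rot": [0, 0, 0], "jaw": 0},
    {"travel": [0, 0, -0.03], "rot": [0, 0, 0], "jaw": 0},
    {"travel": [0, 0, -0.04], "rot": [0, 0, 0], "jaw": 0},
    {"travel": [0, 0, -0.04], "rot": [0, 0, 0], "jaw": 0},
    {"travel": [0, 0, -0.02], "rot": [0, 0, 0], "jaw": 0}
  ]
}}

```text
time: 12.2
position: [0.4782, 0.0813, 0.2635]
ee_rot: [[-0.0, 1.0, 0.003], [1.0, 0.0, 0.0], [0.0, 0.003, -1.0]]
contact_force: [0.2, -0.7, -0.6]
gripper_width: 0.0853
```

```bash
python3 snap.py wd4
```

```text
12.2 [0.4782 0.0813 0.2635] [[-0.0, 1.0, 0.003], [1.0, 0.0, 0.0], [0.0, 0.003, -1.0]] [ 0.17  0.16 -0.03  1.38 -0.    1.74]
```

View pics/wd4.png

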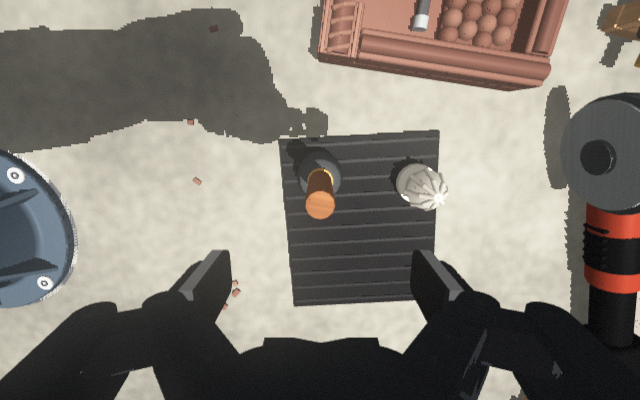

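The dummy stands on the mat, handle top at (320,205). Next the tin.

>>> {"method": "arm_command", "body": {
  "deltas": [
    {"travel": [-0.03, 0, 0], "rot": [0, 0, 0], "jaw": 0},
    {"travel": [-0.05, 0, 0], "rot": [0, 0, 0], "jaw": 0},
    {"travel": [-0.06, 0, 0], "rot": [0, 0, 0], "jaw": 0},
    {"travel": [-0.06, 0, 0], "rot": [0, 0, 0], "jaw": 0},
    {"travel": [-0.06, -0.011, 0], "rot": [0, 0, 0], "jaw": 0},
    {"travel": [-0.06, -0.012, 0], "rot": [0, 0, 0], "jaw": 0},
    {"travel": [-0.06, 0, 0], "rot": [0, 0, 0], "jaw": 0},
    {"travel": [-0.06, 0, 0], "rot": [0, 0, 0], "jaw": 0},
    {"travel": [-0.04, 0, 0], "rot": [0, 0, 0], "jaw": 0},
    {"travel": [-0.027, 0, 0], "rot": [0, 0, 0], "jaw": 0},
    {"travel": [0, 0, 0.03], "rot": [0, 0, 0], "jaw": 0},
    {"travel": [0, 0, 0.04], "rot": [0, 0, 0], "jaw": 0},
    {"travel": [0, 0, 0.03], "rot": [0, 0, 0], "jaw": 0},
    {"travel": [0, 0, 0], "rot": [0, 0, 0], "jaw": 0},
    {"travel": [0, 0, 0], "rot": [0, 0, 0], "jaw": 0}
  ]
}}

```text
time: 14.12
position: [0.4549, -0.4261, 0.1622]
ee_rot: [[-0.0, 1.0, 0.001], [1.0, 0.0, -0.001], [-0.001, 0.001, -1.0]]
contact_force: [0.7, -0.8, 0.1]
gripper_width: 0.0857
```

```bash
python3 snap.py wt1
```

```text
14.125 [ 0.4549 -0.4261  0.1622] [[-0.0, 1.0, 0.001], [1.0, 0.0, -0.001], [-0.001, 0.001, -1.0]] [-0.75  0.43  0.1   1.23 -0.    0.82]
```

View pics/wt1.png

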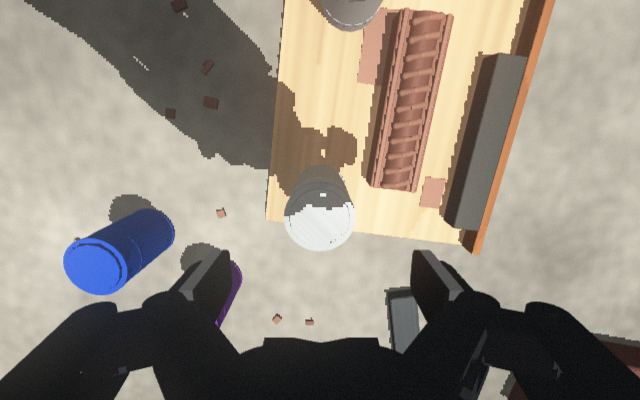

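The tin's lid is centred at u=320. The purple tin is close to the left finger, so I'll check where it is from the scene depth.

```bash
python3 - <<'E'
from h import *
p=cv2.imread("pics/scene0.png");d=np.load("pics/scene0.npy");c=cloud("scene",d)
b=p.astype(int)
for n,(u0,u1) in {"purple":(238,260),"blue":(262,282)}.items():
    s=c[95:125,u0:u1];q=b[95:125,u0:u1]
    m=(q[...,0]>q[...,1]+35)&(s[...,2]>.02)
    k=s[m];print(n,k.min(0).round(3),k.max(0).round(3))
    t=k[k[:,2]>.078];print(t.mean(0).round(3),np.ptp(t,axis=0).round(3))
P,dd,cc,_=None,None,None,None
E
python3 - <<'E'
from w import *
P,d,c,im=load("wt1")
q=im.astype(int);m=(q[...,0]>q[...,1]+30)&(q[...,2]>q[...,1]+20);m[:,:190]=0;m[:,260:]=0
print(m.sum(),c[m].min(0),c[m].max(0))
E
```

```text
purple [ 0.319 -0.552  0.029] [1.104 0.625 1.407]
[ 0.353 -0.514  0.099] [0.785 1.177 1.328]
blue [ 0.25  -0.5    0.022] [ 0.301 -0.449  0.095]
[ 0.276 -0.472  0.086] [0.051 0.05  0.017]
316 [ 0.33982126 -0.58929081 -0.00220684] [ 0.45554912 -0.35856872  0.30388614]
```

The purple tin's edge is at x≤0.372, y≤-0.49, which clears the finger at x≥0.397, y≥-0.437. Descending and gripping.

>>> {"method": "arm_command", "body": {
  "deltas": [
    {"travel": [0, 0, 0.03], "rot": [0, 0, 0], "jaw": 0},
    {"travel": [0, 0, 0.03], "rot": [0, 0, 0], "jaw": 0},
    {"travel": [0, 0, 0.02], "rot": [0, 0, 0], "jaw": 0},
    {"travel": [0, 0, 0.014], "rot": [0, 0, 0], "jaw": 0},
    {"travel": [0, 0, 0], "rot": [0, 0, 0], "jaw": 60},
    {"travel": [0, 0, 0], "rot": [0, 0, 0], "jaw": 90},
    {"travel": [0, 0, 0], "rot": [0, 0, 0], "jaw": 130},
    {"travel": [0, 0, 0], "rot": [0, 0, 0], "jaw": 200},
    {"travel": [0, 0, 0], "rot": [0, 0, 0], "jaw": 255},
    {"travel": [0, 0, 0], "rot": [0, 0, 0], "jaw": 255},
    {"travel": [0, 0, -0.01], "rot": [0, 0, 0], "jaw": 255},
    {"travel": [0, 0, -0.02], "rot": [0, 0, 0], "jaw": 255},
    {"travel": [0, 0, -0.03], "rot": [0, 0, 0], "jaw": 255},
    {"travel": [0, 0, -0.03], "rot": [0, 0, 0], "jaw": 255},
    {"travel": [0, 0, -0.03], "rot": [0, 0, 0], "jaw": 255},
    {"travel": [0, 0, -0.02], "rot": [0, 0, 0], "jaw": 255},
    {"travel": [0, 0, 0], "rot": [0, 0, 0], "jaw": 255}
  ],
  "grip_force": 40
}}

```text
time: 16.3
position: [0.4552, -0.4263, 0.2092]
ee_rot: [[-0.0, 1.0, 0.002], [1.0, 0.0, -0.002], [-0.002, 0.002, -1.0]]
contact_force: [-0.3, -0.0, -2.1]
gripper_width: 0.0487
```

```bash
python3 snap.py wt2
```

```text
16.3 [ 0.4552 -0.4263  0.2092] [[-0.0, 1.0, 0.002], [1.0, 0.0, -0.002], [-0.002, 0.002, -1.0]] [-0.75  0.41  0.19  1.34 -0.    0.82]
```

View pics/wt2.png

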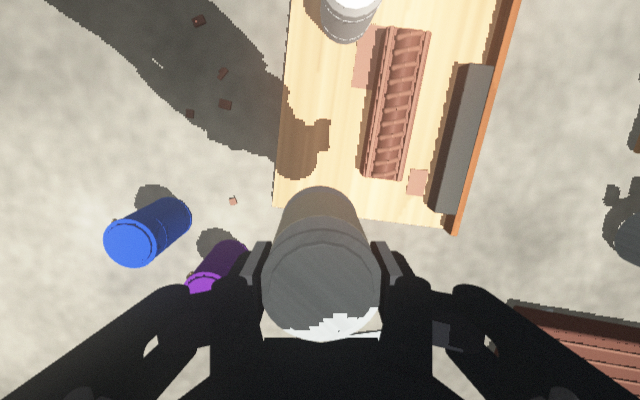

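The tin is held upright, opening 0.049. Moving it to the mat's middle slot.

>>> {"method": "arm_command", "body": {
  "deltas": [
    {"travel": [0.02, 0.005, 0], "rot": [0, 0, 0], "jaw": 255},
    {"travel": [0.04, 0.01, 0], "rot": [0, 0, 0], "jaw": 255},
    {"travel": [0.05, 0.012, 0], "rot": [0, 0, 0], "jaw": 255},
    {"travel": [0.05, 0, 0], "rot": [0, 0, 0], "jaw": 255},
    {"travel": [0.055, 0, 0], "rot": [0, 0, 0], "jaw": 255},
    {"travel": [0.055, 0, 0], "rot": [0, 0, 0], "jaw": 255},
    {"travel": [0.055, 0, 0], "rot": [0, 0, 0], "jaw": 255},
    {"travel": [0.05, 0, 0], "rot": [0, 0, 0], "jaw": 255},
    {"travel": [0.035, 0, 0], "rot": [0, 0, 0], "jaw": 255},
    {"travel": [0.018, 0, 0.02], "rot": [0, 0, 0], "jaw": 255},
    {"travel": [0, 0, 0.03], "rot": [0, 0, 0], "jaw": 255},
    {"travel": [0, 0, 0.035], "rot": [0, 0, 0], "jaw": 255},
    {"travel": [0, 0, 0.03], "rot": [0, 0, 0], "jaw": 255},
    {"travel": [0, 0, 0.02], "rot": [0, 0, 0], "jaw": 255},
    {"travel": [0, 0, 0.01], "rot": [0, 0, 0], "jaw": 255},
    {"travel": [0, 0, 0.005], "rot": [0, 0, 0], "jaw": 255},
    {"travel": [0, 0, 0.002], "rot": [0, 0, 0], "jaw": 255},
    {"travel": [0, 0, 0], "rot": [0, 0, 0], "jaw": 255}
  ]
}}

```text
time: 18.6
position: [0.481, 0.0025, 0.0567]
ee_rot: [[-0.0, 1.0, 0.0], [1.0, 0.0, 0.0], [0.0, 0.0, -1.0]]
contact_force: [-7.3, 1.4, 12.6]
gripper_width: 0.049
```

>>> {"method": "arm_command", "body": {
  "deltas": [
    {"travel": [0, 0, 0], "rot": [0, 0, 0], "jaw": 120},
    {"travel": [0, 0, 0], "rot": [0, 0, 0], "jaw": 60},
    {"travel": [0, 0, 0], "rot": [0, 0, 0], "jaw": 0},
    {"travel": [0, 0, 0], "rot": [0, 0, 0], "jaw": 0},
    {"travel": [0, 0, 0], "rot": [0, 0, 0], "jaw": 0},
    {"travel": [0, 0, -0.02], "rot": [0, 0, 0], "jaw": 0},
    {"travel": [0, 0, -0.04], "rot": [0, 0, 0], "jaw": 0},
    {"travel": [0, 0, -0.05], "rot": [0, 0, 0], "jaw": 0},
    {"travel": [0, 0, -0.05], "rot": [0, 0, 0], "jaw": 0},
    {"travel": [0, 0, -0.03], "rot": [0, 0, 0], "jaw": 0},
    {"travel": [-0.02, 0, 0], "rot": [0, 0, 0], "jaw": 0},
    {"travel": [-0.04, 0, 0], "rot": [0, 0, 0], "jaw": 0},
    {"travel": [-0.05, 0, 0], "rot": [0, 0, 0], "jaw": 0},
    {"travel": [-0.05, 0, 0], "rot": [0, 0, 0], "jaw": 0},
    {"travel": [-0.05, 0, 0], "rot": [0, 0, 0], "jaw": 0},
    {"travel": [-0.04, 0, 0], "rot": [0, 0, 0], "jaw": 0},
    {"travel": [-0.016, 0, 0], "rot": [0, 0, 0], "jaw": 0},
    {"travel": [0, 0, 0], "rot": [0, 0, 0], "jaw": 0},
    {"travel": [0, 0, 0], "rot": [0, 0, 0], "jaw": 0}
  ]
}}

```text
time: 20.98
position: [0.4816, -0.2627, 0.2453]
ee_rot: [[-0.001, 1.0, -0.0], [1.0, 0.001, 0.0], [0.0, -0.0, -1.0]]
contact_force: [0.5, 0.6, -0.4]
gripper_width: 0.0853
```

```bash
python3 snap.py wb1
```

```text
20.975 [ 0.4816 -0.2627  0.2453] [[-0.001, 1.0, -0.0], [1.0, 0.001, 0.0], [0.0, -0.0, -1.0]] [-0.5   0.28  0.07  1.37  0.    1.07]
```

View pics/wb1.png

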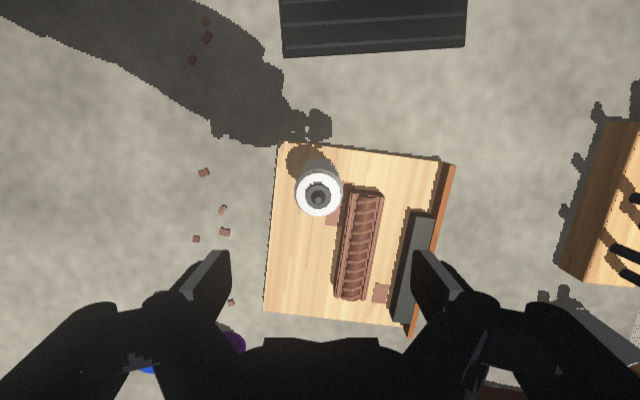

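The tin stands on the mat; it took about 12 N on touchdown, so I'll descend 2 mm less next time. The bottle's nozzle is at (318,196), centred between the fingers. Picking it up.

>>> {"method": "arm_command", "body": {
  "deltas": [
    {"travel": [-0.001, -0.0015, 0.03], "rot": [0, 0, 0], "jaw": 0},
    {"travel": [0, 0, 0.04], "rot": [0, 0, 0], "jaw": 0},
    {"travel": [0, 0, 0.04], "rot": [0, 0, 0], "jaw": 0},
    {"travel": [0, 0, 0.03], "rot": [0, 0, 0], "jaw": 0},
    {"travel": [0, 0, 0.02], "rot": [0, 0, 0], "jaw": 0},
    {"travel": [0, 0, 0.017], "rot": [0, 0, 0], "jaw": 0},
    {"travel": [0, 0, 0], "rot": [0, 0, 0], "jaw": 60},
    {"travel": [0, 0, 0], "rot": [0, 0, 0], "jaw": 90},
    {"travel": [0, 0, 0], "rot": [0, 0, 0], "jaw": 130},
    {"travel": [0, 0, 0], "rot": [0, 0, 0], "jaw": 200},
    {"travel": [0, 0, 0], "rot": [0, 0, 0], "jaw": 255},
    {"travel": [0, 0, 0], "rot": [0, 0, 0], "jaw": 255},
    {"travel": [0, 0, -0.01], "rot": [0, 0, 0], "jaw": 255},
    {"travel": [0, 0, -0.02], "rot": [0, 0, 0], "jaw": 255},
    {"travel": [0, 0, -0.03], "rot": [0, 0, 0], "jaw": 255},
    {"travel": [0, 0, -0.02], "rot": [0, 0, 0], "jaw": 255},
    {"travel": [0, 0, 0], "rot": [0, 0, 0], "jaw": 255},
    {"travel": [0, 0, 0], "rot": [0, 0, 0], "jaw": 255}
  ]
}}

```text
time: 23.28
position: [0.4797, -0.2646, 0.1477]
ee_rot: [[-0.0, 1.0, -0.001], [1.0, 0.0, 0.0], [0.0, -0.001, -1.0]]
contact_force: [-0.2, 0.6, -1.8]
gripper_width: 0.0474
```

```bash
python3 snap.py wb2
```

```text
23.275 [ 0.4797 -0.2646  0.1477] [[-0.0, 1.0, -0.001], [1.0, 0.0, 0.0], [0.0, -0.001, -1.0]] [-0.5   0.32 -0.12  1.13 -0.    1.07]
```

View pics/wb2.png

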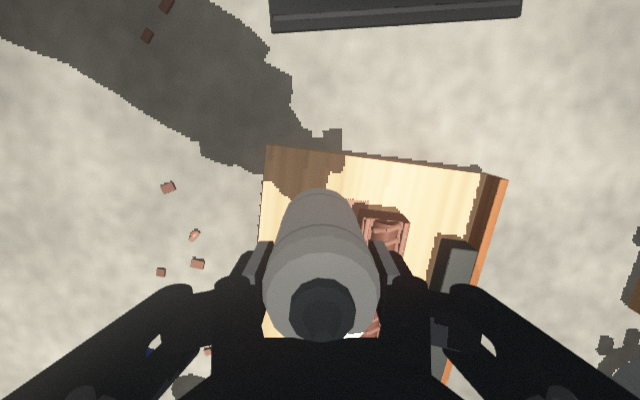

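The bottle is held. Moving it to the −y slot.

>>> {"method": "arm_command", "body": {
  "deltas": [
    {"travel": [0.02, 0.007, 0], "rot": [0, 0, 0], "jaw": 255},
    {"travel": [0.04, 0, 0], "rot": [0, 0, 0], "jaw": 255},
    {"travel": [0.05, 0, 0], "rot": [0, 0, 0], "jaw": 255},
    {"travel": [0.04, 0, 0], "rot": [0, 0, 0], "jaw": 255},
    {"travel": [0.026, 0, 0], "rot": [0, 0, 0], "jaw": 255},
    {"travel": [0.01, 0, 0.02], "rot": [0, 0, 0], "jaw": 255},
    {"travel": [0, 0, 0.03], "rot": [0, 0, 0], "jaw": 255},
    {"travel": [0, 0, 0.02], "rot": [0, 0, 0], "jaw": 255},
    {"travel": [0, 0, 0.01], "rot": [0, 0, 0], "jaw": 255},
    {"travel": [0, 0, 0.007], "rot": [0, 0, 0], "jaw": 255},
    {"travel": [0, 0, 0.003], "rot": [0, 0, 0], "jaw": 255},
    {"travel": [0, 0, 0], "rot": [0, 0, 0], "jaw": 255},
    {"travel": [0, 0, 0], "rot": [0, 0, 0], "jaw": 255}
  ]
}}

```text
time: 24.95
position: [0.4874, -0.0789, 0.0588]
ee_rot: [[-0.0, 1.0, 0.001], [1.0, 0.0, -0.0], [-0.0, 0.001, -1.0]]
contact_force: [-0.3, -0.5, -1.7]
gripper_width: 0.047
```

>>> {"method": "arm_command", "body": {
  "deltas": [
    {"travel": [0, 0, 0], "rot": [0, 0, 0], "jaw": 120},
    {"travel": [0, 0, 0], "rot": [0, 0, 0], "jaw": 60},
    {"travel": [0, 0, 0], "rot": [0, 0, 0], "jaw": 0},
    {"travel": [0, 0, 0], "rot": [0, 0, 0], "jaw": 0},
    {"travel": [0, 0, 0], "rot": [0, 0, 0], "jaw": 0},
    {"travel": [0, 0, -0.02], "rot": [0, 0, 0], "jaw": 0},
    {"travel": [0, 0, -0.04], "rot": [0, 0, 0], "jaw": 0},
    {"travel": [0, 0, -0.05], "rot": [0, 0, 0], "jaw": 0},
    {"travel": [0, 0, -0.05], "rot": [0, 0, 0], "jaw": 0},
    {"travel": [0, 0, -0.04], "rot": [0, 0, 0], "jaw": 0},
    {"travel": [0, 0, 0], "rot": [0, 0, 0], "jaw": 0},
    {"travel": [0, 0, 0], "rot": [0, 0, 0], "jaw": 0}
  ]
}}

```text
time: 26.45
position: [0.4868, -0.0788, 0.2578]
ee_rot: [[-0.0, 1.0, -0.0], [1.0, 0.0, -0.0], [-0.0, -0.0, -1.0]]
contact_force: [-0.6, 0.2, -0.4]
gripper_width: 0.0854
```

```bash
python3 snap.py wm1; python3 - <<'E'
from h import *
p,d=manip.camera("side");cv2.imwrite("pics/side1.png",p);cv2.imwrite("pics/side1c.png",cv2.resize(p[120:260,220:400],None,fx=4,fy=4,interpolation=2))
E
```

```text
26.45 [ 0.4868 -0.0788  0.2578] [[-0.0, 1.0, -0.0], [1.0, 0.0, -0.0], [-0.0, -0.0, -1.0]] [-0.16  0.18 -0.03  1.37 -0.    1.41]
```

View pics/wm1.png

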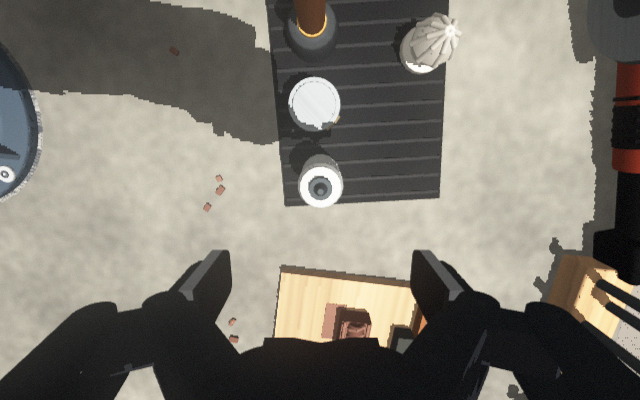

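View pics/side1c.png

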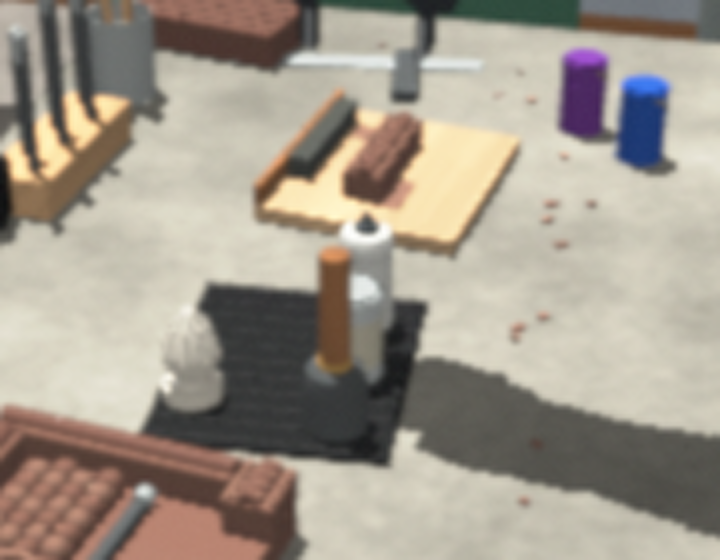

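All three stand upright on the mat. Next, the stone's pose and the brick's from the earlier close views.

```bash
python3 - <<'E'
from w import *
for n in ["wt1","wt2","wb1","wboard"]:
    P,d,c,im=load(n)
    for nm,x0,x1,y0,y1,z0,z1 in [("stone",.47,.575,-.43,-.26,.0405,.06),("brick",.57,.64,-.48,-.28,.037,.06)]:
        m=(c[...,0]>x0)&(c[...,0]<x1)&(c[...,1]>y0)&(c[...,1]<y1)&(c[...,2]>z0)&(c[...,2]<z1)&(c[...,2]<.065)
        if nm=="stone": m&=(im[...,2].astype(int)>im[...,0]+15)
        nl,lab,st,_=cv2.connectedComponentsWithStats(m.astype(np.uint8));k=1+np.argmax(st[1:,4])
        p=c[lab==k][:,:2].astype(np.float32);r=cv2.minAreaRect(p);print(n,nm,len(p),np.round(r[0],4),np.round(r[1],4),round(r[2],2))
E
```

```text
wt1 stone 9318 [ 0.5279 -0.3487] [0.1402 0.0425] 82.89
wt1 brick 7708 [ 0.6041 -0.3784] [0.2024 0.0358] 82.58
wt2 stone 6611 [ 0.5281 -0.3488] [0.1402 0.0428] 83.0
wt2 brick 5577 [ 0.6041 -0.3781] [0.2021 0.0355] 82.54
wb1 stone 3660 [ 0.5282 -0.3487] [0.1407 0.0422] 82.85
wb1 brick 2268 [ 0.6041 -0.3781] [0.2012 0.0354] 82.48
wboard stone 2583 [ 0.5281 -0.3486] [0.1395 0.0421] 82.81
wboard brick 2228 [ 0.604  -0.3785] [0.2009 0.0349] 82.47
```

The stone is at (0.528,-0.3487) with yaw −0.124. All four views agree, and the fitted size is 140×42 mm as it should be. Now a robust fit of the panel.

```bash
python3 - <<'E'
from w import *
P,d,c,im=load("wpanel")
m=(c[...,2]>.02)&(c[...,2]<.075)&(c[...,0]>.45)&(c[...,0]<.77)&(c[...,1]>.19)&(c[...,1]<.5)
nl,lab,st,_=cv2.connectedComponentsWithStats(m.astype(np.uint8));k=1+np.argmax(st[1:,4]);p=c[lab==k]
print("rect",cv2.minAreaRect(p[:,:2].astype(np.float32)))
# near edge from floor points: leftmost pixel per row
E=[]
for v in range(225,285):
    us=np.where(lab[v]==k)[0]; u=us.min(); E.append(ray(P,u-.5,v,.030))
E=np.array(E)[:,:2]
vx,vy,x0,y0=cv2.fitLine(E.astype(np.float32),cv2.DIST_HUBER,0,.001,.001).ravel()
print("near edge dir",vx,vy,"yaw",-vx/vy,(x0,y0))
# straight border rectangle fit with yaw th: gap ends along panel y
th=-vx/vy
R=np.array([[np.cos(th),-np.sin(th)],[np.sin(th),np.cos(th)]])
q=p[:,:2]@R; e=(E@R)[:,0]; print("near edge x'",np.median(e),e.std(), "extent",np.percentile(q[p[:,2]>.05],[.2,99.8],axis=0))
b=(q[:,0]>np.median(e)+.008)&(q[:,0]<np.median(e)+.034)
qb=q[b];zb=p[b][:,2]
for z0 in (.045,.055):
    y=np.sort(qb[zb>z0][:,1]);g=np.diff(y);i=g.argmax();print(z0,"gap",y[i],y[i+1],y[i+1]-y[i])
    cy=(y[i]+y[i+1])/2;print("origin world",R@[np.median(e)+.021,cy])
E
```

```text
rect ((0.615369439125061, 0.32910677790641785), (0.2606269419193268, 0.24614320695400238), 81.99598693847656)
near edge dir 0.14183755 0.9898899 yaw -0.14328618 (np.float32(0.49242473), np.float32(0.34102568))
near edge x' 0.43870818183126425 0.0004866582371084505 extent [[0.43927136 0.28478363]
 [0.68379755 0.54375135]]
0.045 gap 0.3365954731259786 0.4919153914148152 0.15531991828883662
origin world [0.51415132 0.34436552]
0.055 gap 0.3362460695376253 0.4919153914148152 0.1556693218771899
origin world [0.51412638 0.34419261]
```

Panel gap centre is (0.514,0.344) with yaw −0.141, and the rectangle fit agrees (246×261 mm). Going to the stone with the jaw partly closed to 75 and the tool turned +0.124.

>>> {"method": "arm_command", "body": {
  "deltas": [
    {"travel": [-0.02, 0, 0], "rot": [0, 0, 0], "jaw": 75},
    {"travel": [-0.04, 0.01, 0], "rot": [0, 0, 0], "jaw": 75},
    {"travel": [-0.05, 0.011, 0], "rot": [0, 0, 0], "jaw": 75},
    {"travel": [-0.05, 0.01, 0], "rot": [0, 0, 0], "jaw": 75},
    {"travel": [-0.05, 0.01, 0], "rot": [0, 0, 0], "jaw": 75},
    {"travel": [-0.04, 0, 0], "rot": [0, 0, 0], "jaw": 75},
    {"travel": [-0.02, 0, 0], "rot": [0, 0, 0], "jaw": 75},
    {"travel": [0, 0, 0.02], "rot": [0, 0, 0.062], "jaw": 75},
    {"travel": [0, 0, 0.04], "rot": [0, 0, 0.062], "jaw": 75},
    {"travel": [0, 0, 0.04], "rot": [0, 0, 0], "jaw": 75},
    {"travel": [0, 0, 0.034], "rot": [0, 0, 0], "jaw": 75},
    {"travel": [0, 0, 0], "rot": [0, 0, 0], "jaw": 75},
    {"travel": [0, 0, 0], "rot": [0, 0, 0], "jaw": 75}
  ],
  "grip_force": 60
}}

```text
time: 28.18
position: [0.5286, -0.3487, 0.1255]
ee_rot: [[0.123, 0.992, 0.001], [0.992, -0.123, -0.001], [-0.0, 0.001, -1.0]]
contact_force: [0.0, -0.0, 0.1]
gripper_width: 0.06
```

```bash
python3 snap.py ws1
```

```text
28.175 [ 0.5286 -0.3487  0.1255] [[0.123, 0.992, 0.001], [0.992, -0.123, -0.001], [-0.0, 0.001, -1.0]] [-0.58  0.47  0.06  1.16 -0.    1.11]
```

View pics/ws1.png

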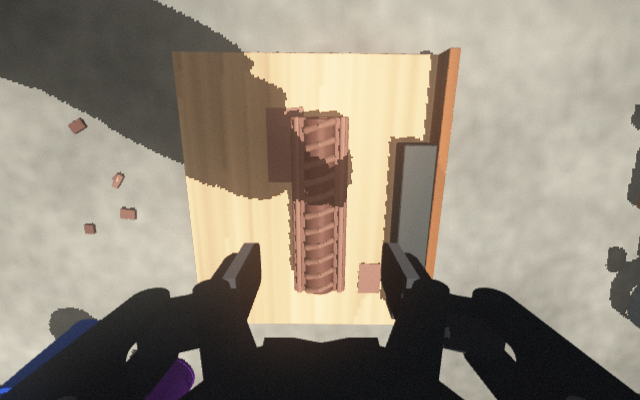

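The stone is centred at u=320 and square to the jaws. Descending to TCP z=0.024, gripping and lifting slightly.

>>> {"method": "arm_command", "body": {
  "deltas": [
    {"travel": [0, 0, 0.03], "rot": [0, 0, 0], "jaw": 75},
    {"travel": [0, 0, 0.03], "rot": [0, 0, 0], "jaw": 75},
    {"travel": [0, 0, 0.02], "rot": [0, 0, 0], "jaw": 75},
    {"travel": [0, 0, 0.012], "rot": [0, 0, 0], "jaw": 75},
    {"travel": [0, 0, 0.009], "rot": [0, 0, 0], "jaw": 75},
    {"travel": [0, 0, 0], "rot": [0, 0, 0], "jaw": 90},
    {"travel": [0, 0, 0], "rot": [0, 0, 0], "jaw": 110},
    {"travel": [0, 0, 0], "rot": [0, 0, 0], "jaw": 150},
    {"travel": [0, 0, 0], "rot": [0, 0, 0], "jaw": 255},
    {"travel": [0, 0, 0], "rot": [0, 0, 0], "jaw": 255},
    {"travel": [0, 0, 0], "rot": [0, 0, 0], "jaw": 255},
    {"travel": [0, 0, -0.01], "rot": [0, 0, 0], "jaw": 255},
    {"travel": [0, 0, -0.02], "rot": [0, 0, 0], "jaw": 255},
    {"travel": [0, 0, 0], "rot": [0, 0, 0], "jaw": 255}
  ]
}}

```text
time: 29.98
position: [0.529, -0.3494, 0.0549]
ee_rot: [[0.124, 0.992, 0.002], [0.992, -0.124, -0.002], [-0.001, 0.002, -1.0]]
contact_force: [-0.1, 0.1, -4.4]
gripper_width: 0.0408
```

```bash
python3 snap.py ws2
```

```text
29.975 [ 0.529  -0.3494  0.0549] [[0.124, 0.992, 0.002], [0.992, -0.124, -0.002], [-0.001, 0.002, -1.0]] [-0.58  0.52 -0.04  1.   -0.    1.11]
```

View pics/ws2.png

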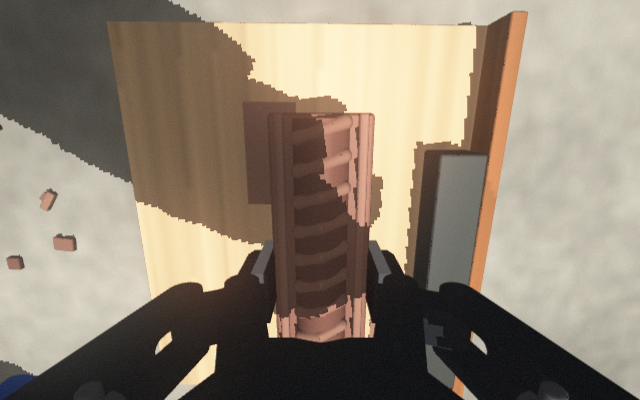

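Held level, opening 0.041. Lifting to z=0.25 and carrying it over to the panel.

>>> {"method": "arm_command", "body": {
  "deltas": [
    {"travel": [0, 0, -0.03], "rot": [0, 0, 0], "jaw": 255},
    {"travel": [0, 0, -0.05], "rot": [0, 0, 0], "jaw": 255},
    {"travel": [0, 0, -0.05], "rot": [0, 0, 0], "jaw": 255},
    {"travel": [0, 0, -0.04], "rot": [0, 0, 0], "jaw": 255},
    {"travel": [0, 0, -0.025], "rot": [0, 0, 0], "jaw": 255},
    {"travel": [0.03, -0.0044, 0], "rot": [0, 0, 0], "jaw": 255},
    {"travel": [0.05, -0.0073, 0], "rot": [0, 0, 0], "jaw": 255},
    {"travel": [0.06, -0.0088, 0], "rot": [0, 0, 0], "jaw": 255},
    {"travel": [0.06, -0.0088, 0], "rot": [0, 0, 0], "jaw": 255},
    {"travel": [0.06, -0.0088, 0], "rot": [0, 0, 0], "jaw": 255},
    {"travel": [0.06, -0.0088, 0], "rot": [0, 0, 0], "jaw": 255},
    {"travel": [0.06, -0.0088, 0], "rot": [0, 0, 0], "jaw": 255},
    {"travel": [0.06, -0.0088, 0], "rot": [0, 0, 0], "jaw": 255},
    {"travel": [0.06, -0.0088, 0], "rot": [0, 0, 0], "jaw": 255},
    {"travel": [0.06, -0.0088, 0], "rot": [0, 0, 0], "jaw": 255},
    {"travel": [0.05, -0.0073, 0], "rot": [0, 0, 0], "jaw": 255},
    {"travel": [0.04, -0.0058, 0], "rot": [0, 0, 0.017], "jaw": 255},
    {"travel": [0.036, -0.0051, 0], "rot": [0, 0, 0], "jaw": 255},
    {"travel": [0, 0, 0], "rot": [0, 0, 0], "jaw": 255},
    {"travel": [0, 0, 0], "rot": [0, 0, 0], "jaw": 255}
  ]
}}

```text
time: 32.52
position: [0.5136, 0.344, 0.2473]
ee_rot: [[0.14, 0.99, -0.001], [0.99, -0.14, -0.001], [-0.002, -0.001, -1.0]]
contact_force: [0.0, 0.2, -5.0]
gripper_width: 0.0411
```

```bash
python3 snap.py wp1
```

```text
32.525 [0.5136 0.344  0.2473] [[0.14, 0.99, -0.001], [0.99, -0.14, -0.001], [-0.002, -0.001, -1.0]] [ 0.59  0.4   0.26  1.44 -0.    2.3 ]
```

View pics/wp1.png

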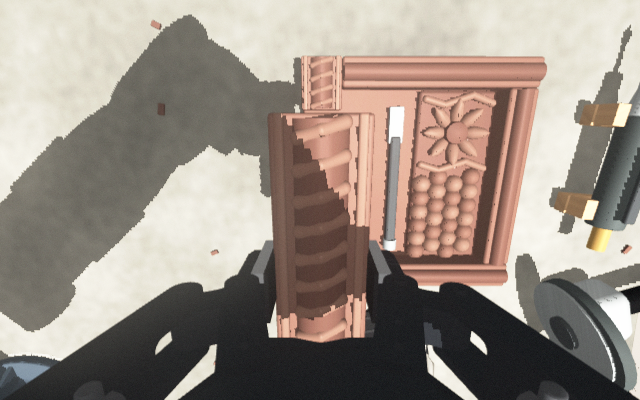

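The panel is square with the tool, and the stone is centred at u=322. Descending to just above the gap to check.

>>> {"method": "arm_command", "body": {
  "deltas": [
    {"travel": [0, 0.0005, 0.03], "rot": [0, 0, 0], "jaw": 255},
    {"travel": [0, 0, 0.04], "rot": [0, 0, 0], "jaw": 255},
    {"travel": [0, 0, 0.04], "rot": [0, 0, 0], "jaw": 255},
    {"travel": [0, 0, 0.03], "rot": [0, 0, 0], "jaw": 255},
    {"travel": [0, 0, 0.02], "rot": [0, 0, 0], "jaw": 255},
    {"travel": [0, 0, 0.012], "rot": [0, 0, 0], "jaw": 255},
    {"travel": [0, 0, 0], "rot": [0, 0, 0], "jaw": 255},
    {"travel": [0, 0, 0], "rot": [0, 0, 0], "jaw": 255}
  ]
}}

```text
time: 33.58
position: [0.5151, 0.3444, 0.0773]
ee_rot: [[0.141, 0.99, 0.001], [0.99, -0.141, 0.001], [0.001, 0.001, -1.0]]
contact_force: [-0.7, 0.6, -4.3]
gripper_width: 0.0407
```

```bash
python3 snap.py wp2
```

```text
33.575 [0.5151 0.3444 0.0773] [[0.141, 0.99, 0.001], [0.99, -0.141, 0.001], [0.001, 0.001, -1.0]] [ 0.59  0.48 -0.05  1.04 -0.    2.3 ]
```

View pics/wp2.png

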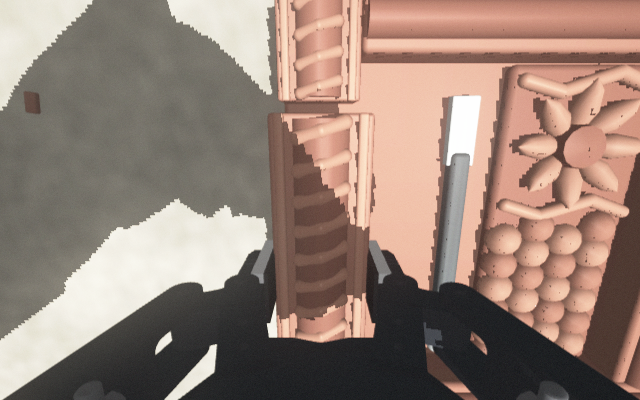

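The stone is centred at u≈322 against the border end at u≈320, which is well in line. Lowering it to the floor and checking the force.

>>> {"method": "arm_command", "body": {
  "deltas": [
    {"travel": [0, 0, 0.015], "rot": [0, 0, 0], "jaw": 255},
    {"travel": [0, 0, 0.012], "rot": [0, 0, 0], "jaw": 255},
    {"travel": [0, 0, 0.008], "rot": [0, 0, 0], "jaw": 255},
    {"travel": [0, 0, 0.004], "rot": [0, 0, 0], "jaw": 255},
    {"travel": [0, 0, 0.001], "rot": [0, 0, 0], "jaw": 255},
    {"travel": [0, 0, 0], "rot": [0, 0, 0], "jaw": 255},
    {"travel": [0, 0, 0], "rot": [0, 0, 0], "jaw": 255}
  ]
}}

```text
time: 34.5
position: [0.5147, 0.3444, 0.0364]
ee_rot: [[0.14, 0.99, 0.0], [0.99, -0.14, 0.0], [0.0, 0.0, -1.0]]
contact_force: [-0.6, -0.3, -3.1]
gripper_width: 0.0409
```

>>> {"method": "arm_command", "body": {
  "deltas": [
    {"travel": [0, 0, 0.001], "rot": [0, 0, 0], "jaw": 255},
    {"travel": [0, 0, 0], "rot": [0, 0, 0], "jaw": 110},
    {"travel": [0, 0, 0], "rot": [0, 0, 0], "jaw": 75},
    {"travel": [0, 0, 0], "rot": [0, 0, 0], "jaw": 60},
    {"travel": [0, 0, 0], "rot": [0, 0, 0], "jaw": 60},
    {"travel": [0, 0, -0.02], "rot": [0, 0, 0], "jaw": 60},
    {"travel": [0, 0, -0.04], "rot": [0, 0, 0], "jaw": 60},
    {"travel": [0, 0, -0.05], "rot": [0, 0, 0], "jaw": 60},
    {"travel": [0, 0, -0.05], "rot": [0, 0, 0], "jaw": 60},
    {"travel": [0, 0, -0.04], "rot": [0, 0, 0], "jaw": 60},
    {"travel": [-0.02, 0, -0.01], "rot": [0, 0, -0.071], "jaw": 0},
    {"travel": [-0.03, 0, 0], "rot": [0, 0, -0.07], "jaw": 0},
    {"travel": [-0.03, 0, 0], "rot": [0, 0, 0], "jaw": 0},
    {"travel": [0, 0, 0], "rot": [0, 0, 0], "jaw": 0},
    {"travel": [0, 0, 0], "rot": [0, 0, 0], "jaw": 0}
  ]
}}

```text
time: 36.38
position: [0.5097, 0.2649, 0.2454]
ee_rot: [[0.0, 1.0, 0.0], [1.0, -0.0, 0.0], [0.0, 0.0, -1.0]]
contact_force: [-0.4, 0.2, 0.4]
gripper_width: 0.0853
```

```bash
python3 snap.py wp3
```

```text
36.375 [0.5097 0.2649 0.2454] [[0.0, 1.0, 0.0], [1.0, -0.0, 0.0], [0.0, 0.0, -1.0]] [0.48 0.32 0.14 1.39 0.   2.05]
```

View pics/wp3.png

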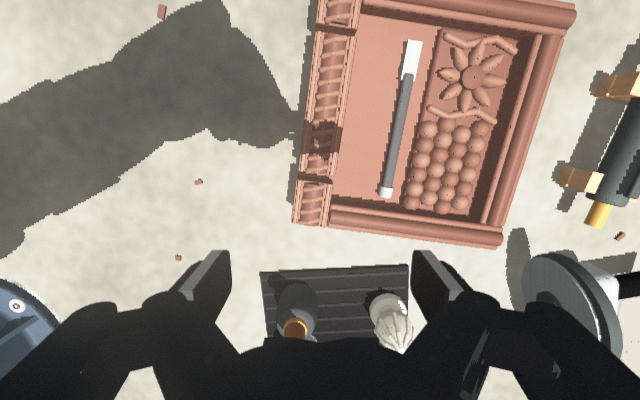

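The stone sits in the gap in line with the border, joint lines visible at (335,33) and (315,178). I'll check it numerically.

```bash
python3 - <<'E'
from w import *
P,d,c,im=load("wp3")
th=-.141;R=np.array([[np.cos(th),-np.sin(th)],[np.sin(th),np.cos(th)]])
q=(c[...,:2]-np.array([.5143,.344]))@R
m=(c[...,2]>.054)&(c[...,2]<.075)&(abs(q[...,0])<.03)&(abs(q[...,1])<.13)
y=np.sort(q[m][:,1]);g=np.diff(y);i=np.argsort(g)[-2:];print([(y[k],y[k+1]) for k in sorted(i)])
k=m&(abs(q[...,1])<.07);print("z",np.percentile(c[k][:,2],[5,50,95]),cv2.minAreaRect(q[k].astype(np.float32)))
for a,b in[(-.125,-.085),(-.07,-.03),(-.02,.02),(.03,.07),(.085,.12)]:
    s=m&(q[...,1]>a)&(q[...,1]<b);print(a,np.percentile(q[s][:,0],[2,50,98]).round(4),np.percentile(c[s][:,2],[50,95]).round(4))
E
```

```text
[(np.float64(-0.0785113160456432), np.float64(-0.06953627238794856)), (np.float64(0.07052901396861404), np.float64(0.07682877587119857))]
z [0.05616879 0.06063136 0.06567935] ((0.000943472608923912, 0.00021912157535552979), (0.042108289897441864, 0.13951516151428223), 0.007470631971955299)
-0.125 [-0.0198  0.0028  0.0284] [0.0607 0.0658]
-0.07 [-0.0192  0.0008  0.021 ] [0.0605 0.0657]
-0.02 [-0.0191  0.0007  0.021 ] [0.0607 0.0656]
0.03 [-0.0192  0.0008  0.021 ] [0.0606 0.0656]
0.085 [-0.0197  0.004   0.0279] [0.0597 0.0654]
```

Stone offset is under 1 mm in x and y, yaw error about 0.008°, and its top is level with the border. Now returning the bottle.

>>> {"method": "arm_command", "body": {
  "deltas": [
    {"travel": [-0.03, 0, 0], "rot": [0, 0, 0], "jaw": 0},
    {"travel": [-0.05, 0, 0], "rot": [0, 0, 0], "jaw": 0},
    {"travel": [-0.06, -0.011, 0], "rot": [0, 0, 0], "jaw": 0},
    {"travel": [-0.06, -0.0115, 0], "rot": [0, 0, 0], "jaw": 0},
    {"travel": [-0.06, 0, 0], "rot": [0, 0, 0], "jaw": 0},
    {"travel": [-0.05, 0, 0], "rot": [0, 0, 0], "jaw": 0},
    {"travel": [-0.034, 0, 0], "rot": [0, 0, 0], "jaw": 0},
    {"travel": [0, 0, 0.02], "rot": [0, 0, 0], "jaw": 0},
    {"travel": [0, 0, 0.04], "rot": [0, 0, 0], "jaw": 0},
    {"travel": [0, 0, 0], "rot": [0, 0, 0], "jaw": 0},
    {"travel": [0, 0, 0], "rot": [0, 0, 0], "jaw": 0}
  ],
  "grip_force": 40
}}

```text
time: 37.8
position: [0.4878, -0.0791, 0.1864]
ee_rot: [[-0.001, 1.0, 0.001], [1.0, 0.001, -0.0], [-0.0, 0.001, -1.0]]
contact_force: [0.1, -0.4, 0.9]
gripper_width: 0.0853
```

```bash
python3 snap.py wr1
```

```text
37.8 [ 0.4878 -0.0791  0.1864] [[-0.001, 1.0, 0.001], [1.0, 0.001, -0.0], [-0.0, 0.001, -1.0]] [-0.16  0.21 -0.17  1.19 -0.    1.41]
```

View pics/wr1.png

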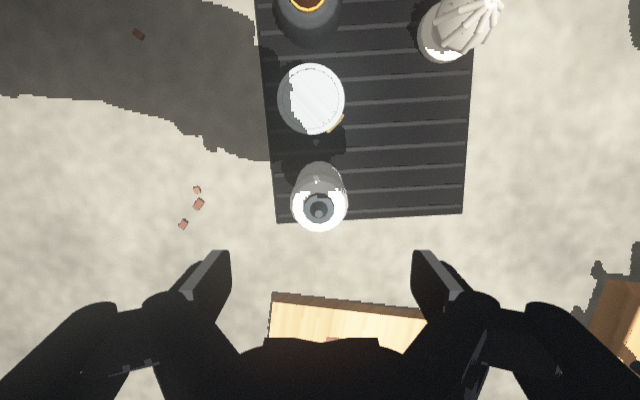

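>>> {"method": "arm_command", "body": {
  "deltas": [
    {"travel": [0, 0, 0.03], "rot": [0, 0, 0], "jaw": 0},
    {"travel": [0, 0, 0.04], "rot": [0, 0, 0], "jaw": 0},
    {"travel": [0, 0, 0.03], "rot": [0, 0, 0], "jaw": 0},
    {"travel": [0, 0, 0.018], "rot": [0, 0, 0], "jaw": 0},
    {"travel": [0, 0, 0.01], "rot": [0, 0, 0], "jaw": 0},
    {"travel": [0, 0, 0], "rot": [0, 0, 0], "jaw": 60},
    {"travel": [0, 0, 0], "rot": [0, 0, 0], "jaw": 90},
    {"travel": [0, 0, 0], "rot": [0, 0, 0], "jaw": 130},
    {"travel": [0, 0, 0], "rot": [0, 0, 0], "jaw": 200},
    {"travel": [0, 0, 0], "rot": [0, 0, 0], "jaw": 255},
    {"travel": [0, 0, 0], "rot": [0, 0, 0], "jaw": 255},
    {"travel": [0, 0, -0.01], "rot": [0, 0, 0], "jaw": 255},
    {"travel": [0, 0, -0.03], "rot": [0, 0, 0], "jaw": 255},
    {"travel": [0, 0, -0.03], "rot": [0, 0, 0], "jaw": 255},
    {"travel": [0, 0, -0.02], "rot": [0, 0, 0], "jaw": 255},
    {"travel": [0, 0, 0], "rot": [0, 0, 0], "jaw": 255}
  ]
}}

```text
time: 39.85
position: [0.4881, -0.0796, 0.1491]
ee_rot: [[-0.0, 1.0, 0.003], [1.0, 0.0, -0.001], [-0.001, 0.003, -1.0]]
contact_force: [-0.1, 0.3, -2.6]
gripper_width: 0.0472
```

>>> {"method": "arm_command", "body": {
  "deltas": [
    {"travel": [-0.02, -0.0075, 0], "rot": [0, 0, 0], "jaw": 255},
    {"travel": [-0.04, 0, 0], "rot": [0, 0, 0], "jaw": 255},
    {"travel": [-0.05, 0, 0], "rot": [0, 0, 0], "jaw": 255},
    {"travel": [-0.04, 0, 0], "rot": [0, 0, 0], "jaw": 255},
    {"travel": [-0.025, 0, 0], "rot": [0, 0, 0], "jaw": 255},
    {"travel": [-0.01, 0, 0.02], "rot": [0, 0, 0], "jaw": 255},
    {"travel": [0, 0, 0.03], "rot": [0, 0, 0], "jaw": 255},
    {"travel": [0, 0, 0.015], "rot": [0, 0, 0], "jaw": 255},
    {"travel": [0, 0, 0], "rot": [0, 0, 0], "jaw": 255},
    {"travel": [0, 0, 0], "rot": [0, 0, 0], "jaw": 255},
    {"travel": [0, 0, 0], "rot": [0, 0, 0], "jaw": 255}
  ]
}}

```text
time: 41.22
position: [0.4803, -0.2647, 0.0833]
ee_rot: [[-0.0, 1.0, 0.001], [1.0, 0.0, -0.001], [-0.001, 0.001, -1.0]]
contact_force: [0.1, -0.5, -1.9]
gripper_width: 0.0468
```

```bash
python3 snap.py wr2
```

```text
41.225 [ 0.4803 -0.2647  0.0833] [[-0.0, 1.0, 0.001], [1.0, 0.0, -0.001], [-0.001, 0.001, -1.0]] [-0.5   0.37 -0.23  0.98 -0.    1.07]
```

View pics/wr2.png

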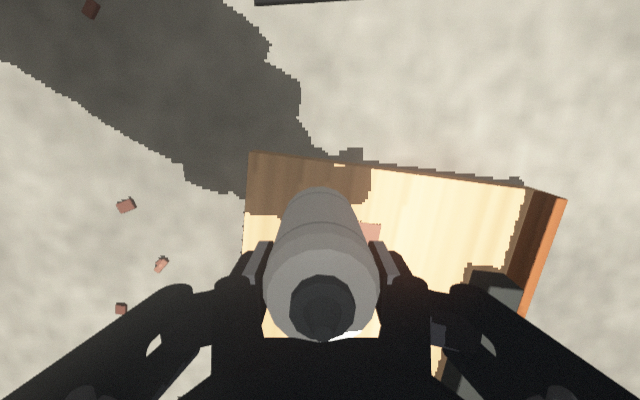

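>>> {"method": "arm_command", "body": {
  "deltas": [
    {"travel": [0.0005, 0, 0.006], "rot": [0, 0, 0], "jaw": 255},
    {"travel": [0, 0, 0.004], "rot": [0, 0, 0], "jaw": 255},
    {"travel": [0, 0, 0.0015], "rot": [0, 0, 0], "jaw": 255},
    {"travel": [0, 0, 0.0005], "rot": [0, 0, 0], "jaw": 255},
    {"travel": [0, 0, 0], "rot": [0, 0, 0], "jaw": 255}
  ]
}}

```text
time: 41.9
position: [0.4793, -0.2639, 0.0705]
ee_rot: [[0.0, 1.0, -0.0], [1.0, -0.0, -0.0], [-0.0, -0.0, -1.0]]
contact_force: [-3.5, -0.3, 2.3]
gripper_width: 0.0469
```

>>> {"method": "arm_command", "body": {
  "deltas": [
    {"travel": [0, 0, 0], "rot": [0, 0, 0], "jaw": 120},
    {"travel": [0, 0, 0], "rot": [0, 0, 0], "jaw": 60},
    {"travel": [0, 0, 0], "rot": [0, 0, 0], "jaw": 0},
    {"travel": [0, 0, 0], "rot": [0, 0, 0], "jaw": 0},
    {"travel": [0, 0, 0], "rot": [0, 0, 0], "jaw": 0},
    {"travel": [0, 0, -0.02], "rot": [0, 0, 0], "jaw": 0},
    {"travel": [0, 0, -0.04], "rot": [0, 0, 0], "jaw": 0},
    {"travel": [0, 0, -0.05], "rot": [0, 0, 0], "jaw": 0},
    {"travel": [0, 0, -0.05], "rot": [0, 0, 0], "jaw": 0},
    {"travel": [0, 0, -0.02], "rot": [0, 0, 0], "jaw": 0},
    {"travel": [0, 0, 0], "rot": [0, 0, 0], "jaw": 0},
    {"travel": [0, 0, 0], "rot": [0, 0, 0], "jaw": 0}
  ]
}}

```text
time: 43.4
position: [0.4792, -0.2637, 0.2491]
ee_rot: [[-0.0, 1.0, -0.001], [1.0, 0.0, 0.001], [0.001, -0.001, -1.0]]
contact_force: [0.1, 0.1, -0.5]
gripper_width: 0.0856
```

```bash
python3 snap.py wr3; cat > chk.py <<'E'
from w import *
import sys
P,d,c,im=load(sys.argv[1])
for n,(x,y),z0,z1 in [("tin",(.4553,-.4258),.095,.112),("bottle",(.48,-.2636),.09,.15),("dummy",(.4695,-.344),.165,.2)]:
    m=(np.hypot(c[...,0]-x,c[...,1]-y)<.06)&(c[...,2]>z0)&(c[...,2]<z1)
    nl,lab,st,_=cv2.connectedComponentsWithStats(m.astype(np.uint8))
    if nl<2: continue
    p=c[lab==1+np.argmax(st[1:,4])];(a,b),r=cv2.minEnclosingCircle(p[:,:2].astype(np.float32));q=cv2.minAreaRect(p[:,:2].astype(np.float32))
    print(n,len(p),np.round([a,b,r],4),"rect",np.round(q[0],4),np.round(q[1],3),"z",np.median(p[:,2]).round(4))
E
python3 chk.py wr3
```

```text
43.4 [ 0.4792 -0.2637  0.2491] [[-0.0, 1.0, -0.001], [1.0, 0.0, 0.001], [0.001, -0.001, -1.0]] [-0.5   0.27  0.08  1.38 -0.    1.07]
bottle 1899 [ 0.4787 -0.2617  0.0241] rect [ 0.4787 -0.261 ] [0.047 0.047] z 0.1129
```

View pics/wr3.png

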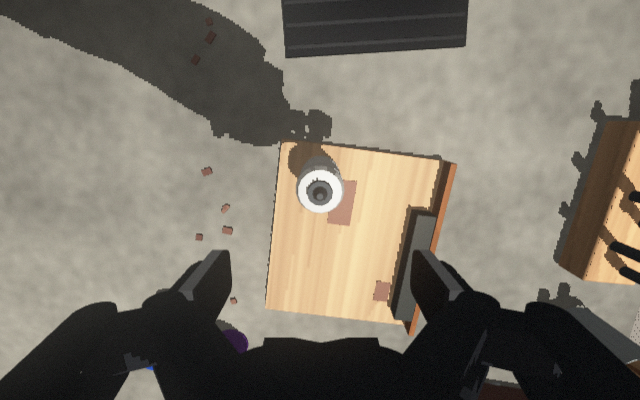

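The bottle is back upright, about 2 mm from where it started. Now the tin.

>>> {"method": "arm_command", "body": {
  "deltas": [
    {"travel": [0.03, 0.002, 0], "rot": [0, 0, 0], "jaw": 0},
    {"travel": [0.05, 0, 0], "rot": [0, 0, 0], "jaw": 0},
    {"travel": [0.06, 0, 0], "rot": [0, 0, 0], "jaw": 0},
    {"travel": [0.06, 0, 0], "rot": [0, 0, 0], "jaw": 0},
    {"travel": [0.045, 0, 0], "rot": [0, 0, 0], "jaw": 0},
    {"travel": [0.021, 0, 0], "rot": [0, 0, 0], "jaw": 0},
    {"travel": [0, 0, 0.03], "rot": [0, 0, 0], "jaw": 0},
    {"travel": [0, 0, 0.04], "rot": [0, 0, 0], "jaw": 0},
    {"travel": [0, 0, 0], "rot": [0, 0, 0], "jaw": 0},
    {"travel": [0, 0, 0], "rot": [0, 0, 0], "jaw": 0}
  ]
}}

```text
time: 44.7
position: [0.4818, 0.002, 0.1809]
ee_rot: [[0.0, 1.0, -0.0], [1.0, -0.0, -0.0], [-0.0, -0.0, -1.0]]
contact_force: [0.1, 0.2, -0.6]
gripper_width: 0.0855
```

```bash
python3 chk.py wb1; python3 snap.py wr4
```

```text
bottle 1951 [ 0.4797 -0.2633  0.0242] rect [ 0.48   -0.2626] [0.047 0.047] z 0.1129
44.7 [0.4818 0.002  0.1809] [[0.0, 1.0, -0.0], [1.0, -0.0, -0.0], [-0.0, -0.0, -1.0]] [ 0.    0.19 -0.21  1.17 -0.    1.58]
```

View pics/wr4.png

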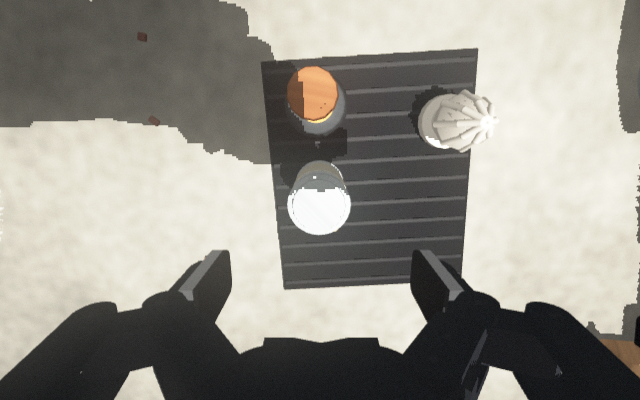

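The tin is centred between the fingers at (319,204). Picking it up.

>>> {"method": "arm_command", "body": {
  "deltas": [
    {"travel": [0, 0, 0.03], "rot": [0, 0, 0], "jaw": 0},
    {"travel": [0, 0, 0.04], "rot": [0, 0, 0], "jaw": 0},
    {"travel": [0, 0, 0.03], "rot": [0, 0, 0], "jaw": 0},
    {"travel": [0, 0, 0.015], "rot": [0, 0, 0], "jaw": 0},
    {"travel": [0, 0, 0.008], "rot": [0, 0, 0], "jaw": 0},
    {"travel": [0, 0, 0], "rot": [0, 0, 0], "jaw": 60},
    {"travel": [0, 0, 0], "rot": [0, 0, 0], "jaw": 90},
    {"travel": [0, 0, 0], "rot": [0, 0, 0], "jaw": 130},
    {"travel": [0, 0, 0], "rot": [0, 0, 0], "jaw": 200},
    {"travel": [0, 0, 0], "rot": [0, 0, 0], "jaw": 255},
    {"travel": [0, 0, 0], "rot": [0, 0, 0], "jaw": 255},
    {"travel": [0, 0, -0.01], "rot": [0, 0, 0], "jaw": 255},
    {"travel": [0, 0, -0.03], "rot": [0, 0, 0], "jaw": 255},
    {"travel": [0, 0, -0.04], "rot": [0, 0, 0], "jaw": 255},
    {"travel": [0, 0, -0.04], "rot": [0, 0, 0], "jaw": 255},
    {"travel": [0, 0, -0.03], "rot": [0, 0, 0], "jaw": 255},
    {"travel": [0, 0, 0], "rot": [0, 0, 0], "jaw": 255}
  ]
}}

```text
time: 46.88
position: [0.4829, 0.002, 0.21]
ee_rot: [[-0.0, 1.0, 0.005], [1.0, 0.0, -0.0], [-0.0, 0.005, -1.0]]
contact_force: [-0.5, -0.1, -2.8]
gripper_width: 0.0491
```

```bash
python3 snap.py wr5
```

```text
46.875 [0.4829 0.002  0.21  ] [[-0.0, 1.0, 0.005], [1.0, 0.0, -0.0], [-0.0, 0.005, -1.0]] [ 0.    0.17 -0.16  1.24 -0.    1.58]
```

View pics/wr5.png

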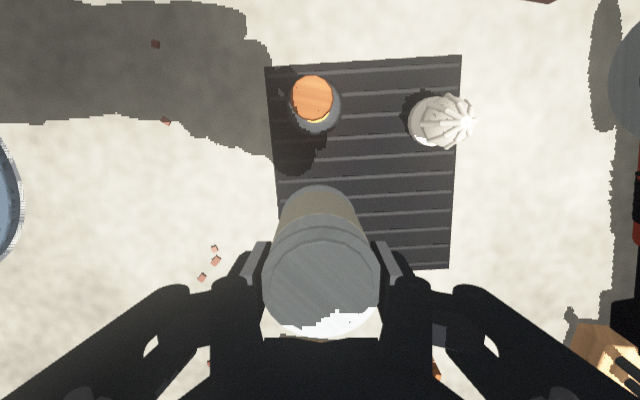

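Held upright. Carrying it back, at a height that clears the bottle.

>>> {"method": "arm_command", "body": {
  "deltas": [
    {"travel": [-0.02, 0, 0], "rot": [0, 0, 0], "jaw": 255},
    {"travel": [-0.04, 0, 0], "rot": [0, 0, 0], "jaw": 255},
    {"travel": [-0.05, 0, 0], "rot": [0, 0, 0], "jaw": 255},
    {"travel": [-0.055, -0.009, 0], "rot": [0, 0, 0], "jaw": 255},
    {"travel": [-0.055, -0.009, 0], "rot": [0, 0, 0], "jaw": 255},
    {"travel": [-0.055, -0.009, 0], "rot": [0, 0, 0], "jaw": 255},
    {"travel": [-0.055, 0, 0], "rot": [0, 0, 0], "jaw": 255},
    {"travel": [-0.045, 0, 0], "rot": [0, 0, 0], "jaw": 255},
    {"travel": [-0.035, 0, 0], "rot": [0, 0, 0], "jaw": 255},
    {"travel": [-0.018, 0, 0], "rot": [0, 0, 0], "jaw": 255},
    {"travel": [0, 0, 0.03], "rot": [0, 0, 0], "jaw": 255},
    {"travel": [0, 0, 0.04], "rot": [0, 0, 0], "jaw": 255},
    {"travel": [0, 0, 0.04], "rot": [0, 0, 0], "jaw": 255},
    {"travel": [0, 0, 0.018], "rot": [0, 0, 0], "jaw": 255},
    {"travel": [0, 0, 0], "rot": [0, 0, 0], "jaw": 255},
    {"travel": [0, 0, 0], "rot": [0, 0, 0], "jaw": 255},
    {"travel": [0, 0, 0], "rot": [0, 0, 0], "jaw": 255}
  ]
}}

```text
time: 49.05
position: [0.4552, -0.4263, 0.0805]
ee_rot: [[-0.0, 1.0, 0.001], [1.0, 0.0, -0.001], [-0.001, 0.001, -1.0]]
contact_force: [0.6, -1.0, -1.5]
gripper_width: 0.0487
```

>>> {"method": "arm_command", "body": {
  "deltas": [
    {"travel": [0, 0, 0.004], "rot": [0, 0, 0], "jaw": 255},
    {"travel": [0, 0, 0.003], "rot": [0, 0, 0], "jaw": 255},
    {"travel": [0, 0, 0.002], "rot": [0, 0, 0], "jaw": 255},
    {"travel": [0, 0, 0], "rot": [0, 0, 0], "jaw": 255},
    {"travel": [0, 0, 0], "rot": [0, 0, 0], "jaw": 255}
  ]
}}

```text
time: 49.68
position: [0.4546, -0.426, 0.0705]
ee_rot: [[-0.0, 1.0, -0.0], [1.0, 0.0, -0.0], [-0.0, -0.0, -1.0]]
contact_force: [-1.3, 0.2, 2.3]
gripper_width: 0.0489
```

Light contact. Releasing, then lifting and heading for the dummy.

>>> {"method": "arm_command", "body": {
  "deltas": [
    {"travel": [0, 0, 0], "rot": [0, 0, 0], "jaw": 120},
    {"travel": [0, 0, 0], "rot": [0, 0, 0], "jaw": 60},
    {"travel": [0, 0, 0], "rot": [0, 0, 0], "jaw": 0},
    {"travel": [0, 0, 0], "rot": [0, 0, 0], "jaw": 0},
    {"travel": [0, 0, 0], "rot": [0, 0, 0], "jaw": 0},
    {"travel": [0, 0, -0.02], "rot": [0, 0, 0], "jaw": 0},
    {"travel": [0, 0, -0.04], "rot": [0, 0, 0], "jaw": 0},
    {"travel": [0, 0, -0.05], "rot": [0, 0, 0], "jaw": 0},
    {"travel": [0, 0, -0.05], "rot": [0, 0, 0], "jaw": 0},
    {"travel": [0, 0, -0.03], "rot": [0, 0, 0], "jaw": 0},
    {"travel": [0, 0, 0], "rot": [0, 0, 0], "jaw": 0},
    {"travel": [0, 0, 0], "rot": [0, 0, 0], "jaw": 0}
  ]
}}

```text
time: 51.18
position: [0.4544, -0.4258, 0.2595]
ee_rot: [[-0.0, 1.0, -0.001], [1.0, 0.0, 0.001], [0.001, -0.001, -1.0]]
contact_force: [-0.1, -0.3, -0.3]
gripper_width: 0.0853
```

```bash
python3 snap.py wr6; python3 chk.py wr6; echo; python3 chk.py wt1
```

```text
51.175 [ 0.4544 -0.4258  0.2595] [[-0.0, 1.0, -0.001], [1.0, 0.0, 0.001], [0.001, -0.001, -1.0]] [-0.75  0.41  0.3   1.47 -0.    0.82]
tin 1927 [ 0.4532 -0.4261  0.0268] rect [ 0.4528 -0.4248] [0.05 0.05] z 0.1027
bottle 1744 [ 0.4786 -0.2638  0.0238] rect [ 0.4787 -0.2731] [0.027 0.047] z 0.1123

tin 3883 [ 0.4558 -0.4264  0.0267] rect [ 0.4546 -0.4259] [0.051 0.051] z 0.1027
```

View pics/wr6.png

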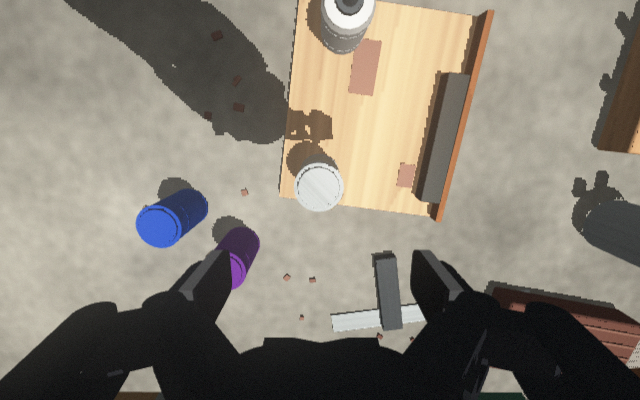

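The tin is back within about 2 mm. Now the dummy.

>>> {"method": "arm_command", "body": {
  "deltas": [
    {"travel": [0.03, 0, 0], "rot": [0, 0, 0], "jaw": 0},
    {"travel": [0.05, 0, 0], "rot": [0, 0, 0], "jaw": 0},
    {"travel": [0.06, 0, 0], "rot": [0, 0, 0], "jaw": 0},
    {"travel": [0.06, 0.012, 0], "rot": [0, 0, 0], "jaw": 0},
    {"travel": [0.06, 0.012, 0], "rot": [0, 0, 0], "jaw": 0},
    {"travel": [0.06, 0, 0], "rot": [0, 0, 0], "jaw": 0},
    {"travel": [0.06, 0, 0], "rot": [0, 0, 0], "jaw": 0},
    {"travel": [0.06, 0, 0], "rot": [0, 0, 0], "jaw": 0},
    {"travel": [0.04, 0, 0], "rot": [0, 0, 0], "jaw": 0},
    {"travel": [0.027, 0, 0], "rot": [0, 0, 0], "jaw": 0},
    {"travel": [0, 0, 0], "rot": [0, 0, 0], "jaw": 0},
    {"travel": [0, 0, 0], "rot": [0, 0, 0], "jaw": 0}
  ],
  "grip_force": 50
}}

```text
time: 52.72
position: [0.4782, 0.0806, 0.2596]
ee_rot: [[-0.0, 1.0, -0.001], [1.0, 0.0, -0.001], [-0.001, -0.001, -1.0]]
contact_force: [0.2, -0.1, 0.1]
gripper_width: 0.0854
```

```bash
python3 snap.py wr7; python3 -c "
from w import *
P,d,c,im=load('wr7')
m=(c[...,2]>.15)&(c[...,2]<.19)&(np.hypot(c[...,0]-.478,c[...,1]-.08)<.05);p=c[m];print(len(p),cv2.minEnclosingCircle(p[:,:2].astype(np.float32)),np.median(p[:,2]))"
```

```text
52.725 [0.4782 0.0806 0.2596] [[-0.0, 1.0, -0.001], [1.0, 0.0, -0.001], [-0.001, -0.001, -1.0]] [ 0.17  0.16 -0.04  1.37 -0.    1.74]
861 ((0.4783283472061157, 0.08209777623414993), 0.012918628752231598) 0.16958278356741427
```

View pics/wr7.png

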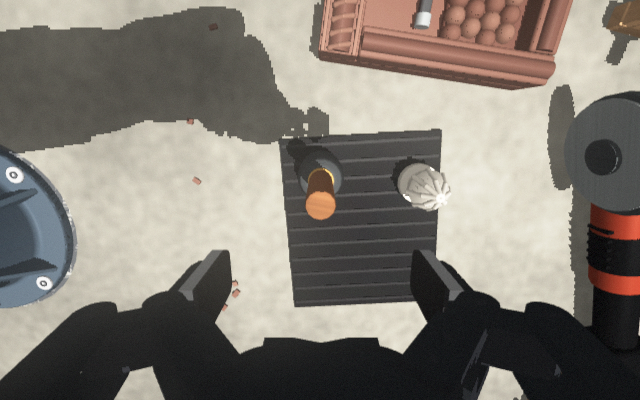

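The handle is centred at (320,205). Adding +1 mm in y, then descending, gripping and lifting.

>>> {"method": "arm_command", "body": {
  "deltas": [
    {"travel": [0.001, 0, 0.03], "rot": [0, 0, 0], "jaw": 0},
    {"travel": [0, 0, 0.04], "rot": [0, 0, 0], "jaw": 0},
    {"travel": [0, 0, 0.04], "rot": [0, 0, 0], "jaw": 0},
    {"travel": [0, 0, 0.025], "rot": [0, 0, 0], "jaw": 0},
    {"travel": [0, 0, 0.012], "rot": [0, 0, 0], "jaw": 0},
    {"travel": [0, 0, 0], "rot": [0, 0, 0], "jaw": 120},
    {"travel": [0, 0, 0], "rot": [0, 0, 0], "jaw": 160},
    {"travel": [0, 0, 0], "rot": [0, 0, 0], "jaw": 200},
    {"travel": [0, 0, 0], "rot": [0, 0, 0], "jaw": 255},
    {"travel": [0, 0, 0], "rot": [0, 0, 0], "jaw": 255},
    {"travel": [0, 0, 0], "rot": [0, 0, 0], "jaw": 255},
    {"travel": [0, 0, 0], "rot": [0, 0, 0], "jaw": 255},
    {"travel": [0, 0, -0.01], "rot": [0, 0, 0], "jaw": 255},
    {"travel": [0, 0, -0.03], "rot": [0, 0, 0], "jaw": 255},
    {"travel": [0, 0, -0.04], "rot": [0, 0, 0], "jaw": 255},
    {"travel": [0, 0, -0.04], "rot": [0, 0, 0], "jaw": 255},
    {"travel": [0, 0, -0.03], "rot": [0, 0, 0], "jaw": 255},
    {"travel": [0, 0, 0], "rot": [0, 0, 0], "jaw": 255},
    {"travel": [0, 0, 0], "rot": [0, 0, 0], "jaw": 255}
  ]
}}

```text
time: 55.15
position: [0.478, 0.082, 0.2621]
ee_rot: [[-0.0, 1.0, -0.002], [1.0, 0.0, -0.0], [-0.0, -0.002, -1.0]]
contact_force: [-0.7, -0.4, -7.2]
gripper_width: 0.0248
```

```bash
python3 snap.py wr8
```

```text
55.15 [0.478  0.082  0.2621] [[-0.0, 1.0, -0.002], [1.0, 0.0, -0.0], [-0.0, -0.002, -1.0]] [ 0.17  0.16 -0.03  1.38 -0.    1.74]
```

View pics/wr8.png

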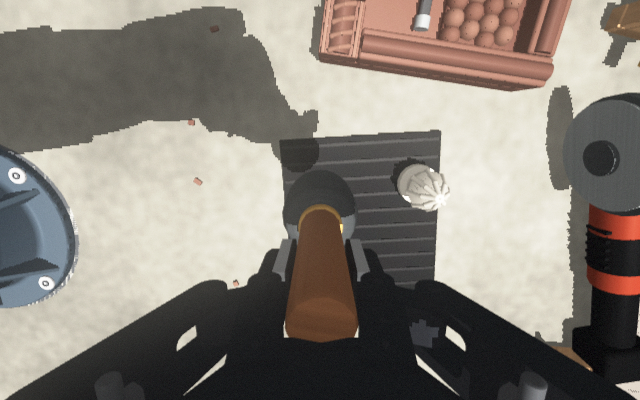

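The dummy is held and hanging straight. Carrying it back.

>>> {"method": "arm_command", "body": {
  "deltas": [
    {"travel": [-0.015, 0, 0], "rot": [0, 0, 0], "jaw": 255},
    {"travel": [-0.03, 0, 0], "rot": [0, 0, 0], "jaw": 255},
    {"travel": [-0.045, 0, 0], "rot": [0, 0, 0], "jaw": 255},
    {"travel": [-0.05, -0.0085, 0], "rot": [0, 0, 0], "jaw": 255},
    {"travel": [-0.05, 0, 0], "rot": [0, 0, 0], "jaw": 255},
    {"travel": [-0.05, 0, 0], "rot": [0, 0, 0], "jaw": 255},
    {"travel": [-0.05, 0, 0], "rot": [0, 0, 0], "jaw": 255},
    {"travel": [-0.05, 0, 0], "rot": [0, 0, 0], "jaw": 255},
    {"travel": [-0.04, 0, 0], "rot": [0, 0, 0], "jaw": 255},
    {"travel": [-0.03, 0, 0], "rot": [0, 0, 0], "jaw": 255},
    {"travel": [-0.016, 0, 0], "rot": [0, 0, 0], "jaw": 255},
    {"travel": [0, 0, 0], "rot": [0, 0, 0], "jaw": 255},
    {"travel": [0, 0, 0.03], "rot": [0, 0, 0], "jaw": 255},
    {"travel": [0, 0, 0.035], "rot": [0, 0, 0], "jaw": 255},
    {"travel": [0, 0, 0.03], "rot": [0, 0, 0], "jaw": 255},
    {"travel": [0, 0, 0.02], "rot": [0, 0, 0], "jaw": 255},
    {"travel": [0, 0, 0.012], "rot": [0, 0, 0], "jaw": 255},
    {"travel": [0, 0, 0], "rot": [0, 0, 0], "jaw": 255},
    {"travel": [0, 0, 0], "rot": [0, 0, 0], "jaw": 255}
  ]
}}

```text
time: 57.58
position: [0.4706, -0.344, 0.1373]
ee_rot: [[-0.0, 1.0, 0.001], [1.0, 0.0, -0.001], [-0.001, 0.001, -1.0]]
contact_force: [-0.5, 0.1, -5.7]
gripper_width: 0.0251
```

```bash
python3 snap.py wr9
```

```text
57.575 [ 0.4706 -0.344   0.1373] [[-0.0, 1.0, 0.001], [1.0, 0.0, -0.001], [-0.001, 0.001, -1.0]] [-0.63  0.38 -0.05  1.14 -0.    0.94]
```

View pics/wr9.png

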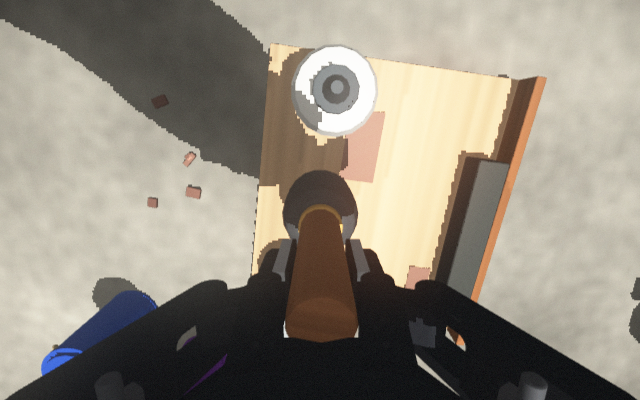

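Over its place. Lowering to contact.

>>> {"method": "arm_command", "body": {
  "deltas": [
    {"travel": [0, -0.001, 0.006], "rot": [0, 0, 0], "jaw": 255},
    {"travel": [0, 0, 0.004], "rot": [0, 0, 0], "jaw": 255},
    {"travel": [0, 0, 0.002], "rot": [0, 0, 0], "jaw": 255},
    {"travel": [0, 0, 0], "rot": [0, 0, 0], "jaw": 255},
    {"travel": [0, 0, 0], "rot": [0, 0, 0], "jaw": 255}
  ]
}}

```text
time: 58.25
position: [0.4691, -0.3444, 0.1262]
ee_rot: [[0.0, 1.0, 0.001], [1.0, -0.0, -0.002], [-0.002, 0.001, -1.0]]
contact_force: [-4.7, 2.4, 11.2]
gripper_width: 0.0247
```

In contact at 11 N. Releasing and backing off straight up.

>>> {"method": "arm_command", "body": {
  "deltas": [
    {"travel": [0, 0, -0.0015], "rot": [0, 0, 0], "jaw": 255},
    {"travel": [0, 0, 0], "rot": [0, 0, 0], "jaw": 180},
    {"travel": [0, 0, 0], "rot": [0, 0, 0], "jaw": 120},
    {"travel": [0, 0, 0], "rot": [0, 0, 0], "jaw": 60},
    {"travel": [0, 0, 0], "rot": [0, 0, 0], "jaw": 0},
    {"travel": [0, 0, 0], "rot": [0, 0, 0], "jaw": 0},
    {"travel": [0, 0, 0], "rot": [0, 0, 0], "jaw": 0},
    {"travel": [0, 0, -0.02], "rot": [0, 0, 0], "jaw": 0},
    {"travel": [0, 0, -0.04], "rot": [0, 0, 0], "jaw": 0},
    {"travel": [0, 0, -0.05], "rot": [0, 0, 0], "jaw": 0},
    {"travel": [0, 0, -0.05], "rot": [0, 0, 0], "jaw": 0},
    {"travel": [-0.018, 0.03, -0.05], "rot": [0, 0, 0], "jaw": 0},
    {"travel": [0, 0, -0.024], "rot": [0, 0, 0], "jaw": 0},
    {"travel": [0, 0, 0], "rot": [0, 0, 0], "jaw": 0},
    {"travel": [0, 0, 0], "rot": [0, 0, 0], "jaw": 0}
  ]
}}

```text
time: 60.12
position: [0.4988, -0.3617, 0.3586]
ee_rot: [[-0.0, 1.0, -0.001], [1.0, 0.0, 0.001], [0.001, -0.001, -1.0]]
contact_force: [0.9, 0.1, -0.5]
gripper_width: 0.0854
```

```bash
python3 snap.py wf; python3 chk.py wf; echo; python3 chk.py wboard; python3 - <<'E'
from h import *
p,d=manip.camera("side");cv2.imwrite("pics/side2c.png",cv2.resize(p[120:310,170:400],None,fx=3,fy=3,interpolation=2))
E
```

```text
60.125 [ 0.4988 -0.3617  0.3586] [[-0.0, 1.0, -0.001], [1.0, 0.0, 0.001], [0.001, -0.001, -1.0]] [-0.63  0.41  0.56  1.72 -0.    0.94]
tin 1018 [ 0.453  -0.4258  0.0266] rect [ 0.4525 -0.4253] [0.051 0.05 ] z 0.1026
bottle 1247 [ 0.4786 -0.262   0.0242] rect [ 0.4786 -0.2623] [0.047 0.047] z 0.1129
dummy 469 [ 0.4692 -0.3444  0.0129] rect [ 0.4691 -0.3441] [0.025 0.025] z 0.1816

tin 1005 [ 0.4556 -0.4261  0.0263] rect [ 0.4548 -0.4259] [0.049 0.051] z 0.1026
bottle 1220 [ 0.4798 -0.2636  0.0241] rect [ 0.4797 -0.2634] [0.047 0.046] z 0.1128
dummy 467 [ 0.4692 -0.3443  0.013 ] rect [ 0.4696 -0.3438] [0.024 0.025] z 0.1817
```

View pics/wf.png

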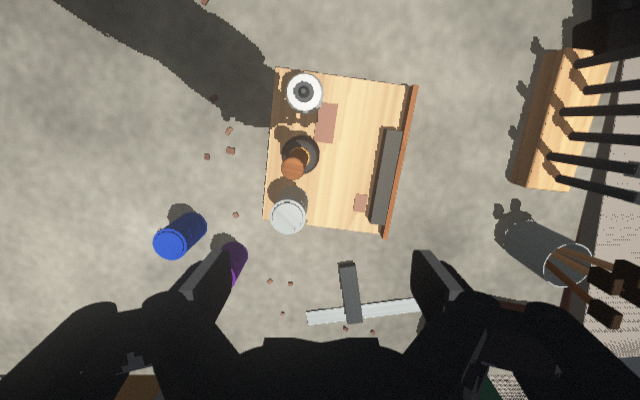

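View pics/side2c.png

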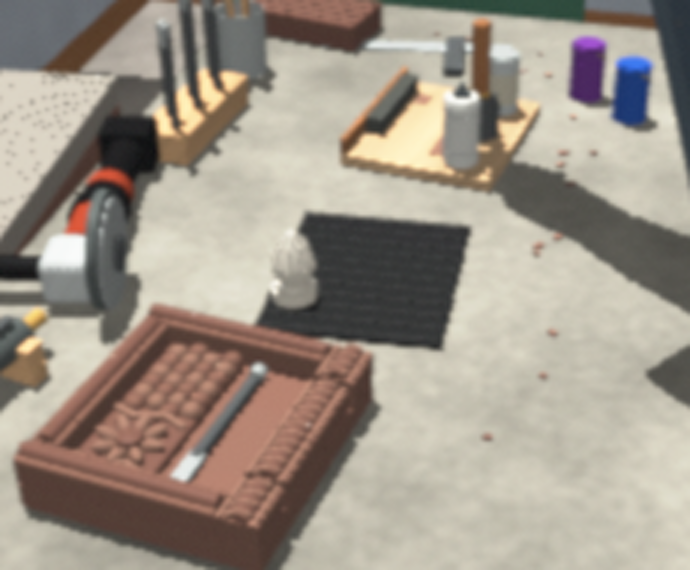

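All three are back within 3 mm of where they stood and upright. The stone lies flush in the border, and the arm is clear of everything. Handing in.

```bash
python3 -c "
from workcell import manip
print(manip.finish_job())"
```

```text
the job is handed in; nothing more can be done
None
```

I moved the dummy, tin and bottle onto the mat, laid the stone in the panel's gap, and put all three back on the board. The job was handed in at about 60 s of the 147 s allowed; no verdict is reported.

Last checks, from the camera images:
- **Stone:** it lies rope side up, within 1 mm of the gap's centre each way and in line with the border. Its top is level with the border ends. I measured this just after placing it; the closing side view shows it unchanged.
- **Tin, bottle and dummy:** they stand upright about 2.5 mm, 2 mm and under 1 mm from where they stood at the start.
- **Brick, chisel and model:** they look unmoved in the pictures. I did not measure them again at the end.
- **Forces and arm:** the highest contact force I read was about 15 N, when setting the tin down on the mat. At the end the gripper was open and well clear of everything.

No check failed or disagreed.

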